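# Reload the rotary engraver with round-bottomed tumblers

## Task

Change over the engraver's dial: stand every finished tumbler (black head and bands) upright in the cups of the black rack, and stand every plain blank from the blue rack upright, head up, in a cup of the dial. The guard leaves only the cup at the loading gap free, so click the dial round by its bar handle as you go, and finish with the dial clicked in and a blank standing in front of the cutter; then press the green start button and let go. Leave the spanner, bottle and dish where they are.

Things in the scene. Friction and masses are not known exactly. Their poses are not given: they have to be found in the camera images.
- blank1: Plain pale wooden tumbler, a blank: 60 mm ball with a steel slug low inside (loose on the bench it rocks back nearly upright; in a cup friction keeps any lean), short neck, cylindrical head 29 mm across from 33 to 61 mm above the ball's centre, to hold it by. 92 mm tall, 0.13 to 0.24 kg. Origin: ball's centre; z: its axis, towards the head. Starts leaning 0.6 rad to one side of the blue rack. Absent in some runs.
- blank2: Plain pale wooden tumbler, a blank: 60 mm ball with a steel slug low inside (loose on the bench it rocks back nearly upright; in a cup friction keeps any lean), short neck, cylindrical head 29 mm across from 33 to 61 mm above the ball's centre, to hold it by. 92 mm tall, 0.13 to 0.24 kg. Origin: ball's centre; z: its axis, towards the head. Starts leaning 0.6 rad to one side of the blue rack. Absent in some runs.
- blank3: Plain pale wooden tumbler, a blank: 60 mm ball with a steel slug low inside (loose on the bench it rocks back nearly upright; in a cup friction keeps any lean), short neck, cylindrical head 29 mm across from 33 to 61 mm above the ball's centre, to hold it by. 92 mm tall, 0.13 to 0.24 kg. Origin: ball's centre; z: its axis, towards the head. Starts leaning 0.6 rad to one side of the blue rack. Absent in some runs.
- done1: Finished tumbler, black head and bands: 60 mm ball with a steel slug low inside (loose on the bench it rocks back nearly upright; in a cup friction keeps any lean), short neck, cylindrical head 29 mm across from 33 to 61 mm above the ball's centre, to hold it by. 92 mm tall, 0.13 to 0.24 kg. Origin: ball's centre; z: its axis, towards the head. Starts upright in a dial cup. Absent in some runs.
- done2: Finished tumbler, black head and bands: 60 mm ball with a steel slug low inside (loose on the bench it rocks back nearly upright; in a cup friction keeps any lean), short neck, cylindrical head 29 mm across from 33 to 61 mm above the ball's centre, to hold it by. 92 mm tall, 0.13 to 0.24 kg. Origin: ball's centre; z: its axis, towards the head. Starts upright in a dial cup. Absent in some runs.
- done3: Finished tumbler, black head and bands: 60 mm ball with a steel slug low inside (loose on the bench it rocks back nearly upright; in a cup friction keeps any lean), short neck, cylindrical head 29 mm across from 33 to 61 mm above the ball's centre, to hold it by. 92 mm tall, 0.13 to 0.24 kg. Origin: ball's centre; z: its axis, towards the head. Starts upright in a dial cup. Absent in some runs.
- seat0 (a point): Where the ball's centre of a tumbler seated in dial cup 0 is (turns with the dial); the cup's mouth lies 19 mm lower. White collar, 59 mm outside, 46 mm mouth, 18 mm high; the ball dips 11 mm into it; set it down within about 5 mm of centre. Six cups 90 mm from the dial's axis, 60 degrees apart, numbered anticlockwise from above.
- seat1 (a point): Where the ball's centre of a tumbler seated in dial cup 1 is (turns with the dial); the cup's mouth lies 19 mm lower. White collar, 59 mm outside, 46 mm mouth, 18 mm high; the ball dips 11 mm into it; set it down within about 5 mm of centre. Six cups 90 mm from the dial's axis, 60 degrees apart, numbered anticlockwise from above.
- seat2 (a point): Where the ball's centre of a tumbler seated in dial cup 2 is (turns with the dial); the cup's mouth lies 19 mm lower. White collar, 59 mm outside, 46 mm mouth, 18 mm high; the ball dips 11 mm into it; set it down within about 5 mm of centre. Six cups 90 mm from the dial's axis, 60 degrees apart, numbered anticlockwise from above.
- seat3 (a point): Where the ball's centre of a tumbler seated in dial cup 3 is (turns with the dial); the cup's mouth lies 19 mm lower. White collar, 59 mm outside, 46 mm mouth, 18 mm high; the ball dips 11 mm into it; set it down within about 5 mm of centre. Six cups 90 mm from the dial's axis, 60 degrees apart, numbered anticlockwise from above.
- seat4 (a point): Where the ball's centre of a tumbler seated in dial cup 4 is (turns with the dial); the cup's mouth lies 19 mm lower. White collar, 59 mm outside, 46 mm mouth, 18 mm high; the ball dips 11 mm into it; set it down within about 5 mm of centre. Six cups 90 mm from the dial's axis, 60 degrees apart, numbered anticlockwise from above.
- seat5 (a point): Where the ball's centre of a tumbler seated in dial cup 5 is (turns with the dial); the cup's mouth lies 19 mm lower. White collar, 59 mm outside, 46 mm mouth, 18 mm high; the ball dips 11 mm into it; set it down within about 5 mm of centre. Six cups 90 mm from the dial's axis, 60 degrees apart, numbered anticlockwise from above.
- gap (a point): Fixed: where a seated tumbler's ball centre is at the loading gap, on the dial's side towards the robot; seat0 is here at the start. All other cups are roofed by a yellow wire guard, bars up to 171 mm above the bench, 11 mm over the heads, 286 mm across. Take and put here from above, fingers closing tangentially to the dial; the handle post is 90 mm away.
- cutter (a point): Fixed point on the engraver: where the ball's centre of a tumbler seated in the dial stands in front of the cutter of the horizontal spindle, two clicks anticlockwise (seen from above) from the gap, under the guard.
- dial (a joint): Angle of the dial (rad), 0 at the start, growing anticlockwise seen from above; it turns endlessly either way. A click stop pulls it into the nearest multiple of 1.047 (60 degrees), where a cup stands exactly at the gap; about 0.3 N m is needed to turn it over to the next click. Aluminium disc 248 mm across, top 54 mm above the bench.
- handle (a point): Centre of the black bar handle on the dial's axis, with which the dial is turned: 54 mm long (this point's x axis), 12 mm thick (its y axis), from 173 to 205 mm above the bench (this point is 191 mm up), standing clear above the guard. Below it a thin neck, then from 159 mm down a post 22 mm across.
- start (a joint): Travel of the green start button (m), 0 released, 0.006 fully down (5 N); it counts as pressed from 0.004. Springs back.
- start_top (a point): Centre of the top of the green start button, 28 mm across, on the grey control box at the engraver's left; pressed straight down.
- done_rack0 (a point): Centre of the ball of a tumbler seated in cup 0 of the black rack for finished tumblers (empty at the start): grey collar, 59 mm outside, 46 mm mouth, 18 mm high; the ball dips 11 mm into it; set it down within about 5 mm of centre. Three cups 80 mm apart in a row along this point's x axis; rack 256 x 92 mm, plate 10 mm thick. The blue rack of the blanks is built alike; the two stand left and right of the engraver, either way round.
- done_rack1 (a point): Centre of the ball of a tumbler seated in cup 1 of the black rack for finished tumblers (empty at the start): grey collar, 59 mm outside, 46 mm mouth, 18 mm high; the ball dips 11 mm into it; set it down within about 5 mm of centre. Three cups 80 mm apart in a row along this point's x axis; rack 256 x 92 mm, plate 10 mm thick. The blue rack of the blanks is built alike; the two stand left and right of the engraver, either way round.
- done_rack2 (a point): Centre of the ball of a tumbler seated in cup 2 of the black rack for finished tumblers (empty at the start): grey collar, 59 mm outside, 46 mm mouth, 18 mm high; the ball dips 11 mm into it; set it down within about 5 mm of centre. Three cups 80 mm apart in a row along this point's x axis; rack 256 x 92 mm, plate 10 mm thick. The blue rack of the blanks is built alike; the two stand left and right of the engraver, either way round.
- spanner: Open spanner, 150 mm, lying beyond the engraver; leave alone. Origin at its middle.
- oil: Amber bottle, 52 mm across, 120 mm tall; leave alone. Origin under its base.
- dish: Red dish, 100 mm across, 30 mm high; leave alone. Origin under its base.
Not all that is in view belongs to the job. Leave any purple or red look-alike of the done2 alone.

How it is judged (in metres and radians):
On the way, in this order (a step that is already met when the one before it is completed fails the run):
1. every blank stands upright in a dial cup, one of them in front of the cutter, and every finished tumbler stands upright in the black rack ((distance between blank1 and seat0 below 0.007 m or distance between blank1 and seat1 below 0.007 m or distance between blank1 and seat2 below 0.007 m or distance between blank1 and seat3 below 0.007 m or distance between blank1 and seat4 below 0.007 m or distance between blank1 and seat5 below 0.007 m) and angle between each of blank1, blank2, blank3, done1, done2, done3's own z axis and vertical below 0.2 rad and (distance between blank2 and seat0 below 0.007 m or distance between blank2 and seat1 below 0.007 m or distance between blank2 and seat2 below 0.007 m or distance between blank2 and seat3 below 0.007 m or distance between blank2 and seat4 below 0.007 m or distance between blank2 and seat5 below 0.007 m) and (distance between blank3 and seat0 below 0.007 m or distance between blank3 and seat1 below 0.007 m or distance between blank3 and seat2 below 0.007 m or distance between blank3 and seat3 below 0.007 m or distance between blank3 and seat4 below 0.007 m or distance between blank3 and seat5 below 0.007 m) and (distance between done1 and done_rack0 below 0.007 m or distance between done1 and done_rack1 below 0.007 m or distance between done1 and done_rack2 below 0.007 m) and (distance between done2 and done_rack0 below 0.007 m or distance between done2 and done_rack1 below 0.007 m or distance between done2 and done_rack2 below 0.007 m) and (distance between done3 and done_rack0 below 0.007 m or distance between done3 and done_rack1 below 0.007 m or distance between done3 and done_rack2 below 0.007 m) and distance between any of blank1, blank2, blank3 and cutter below 0.01 m), for 0.3 s.
2. the start button is pressed (value of joint start above 0.004 m), for 0.05 s.
At the end, for the whole second after the job is handed in: Every blank present stands in a dial cup, every finished tumbler in a black-rack cup (ball centre within 7 mm of the seat, axis within 0.2 rad of vertical, at rest); a blank is within 10 mm of the cutter point; the start button was pressed after that and is up (all of step 1 and linear speed of each of blank1, blank2, blank3, done1, done2, done3 below 0.02 m/s and value of joint start below 0.002 m); the robot touches nothing.
It fails at once if the spanner is displaced by more than 40 mm (distance of spanner from where it was at the start of the episode above 0.04 m).
It fails at once if the oil is displaced by more than 40 mm (distance of oil from where it was at the start of the episode above 0.04 m).
It fails at once if the dish is displaced by more than 40 mm (distance of dish from where it was at the start of the episode above 0.04 m).
Of blank1, blank2, blank3 only 2 to 3 are there at a start; the rules pass over those that are not, and their reading is None.
Of done1, done2, done3 only 2 to 3 are there at a start; the rules pass over those that are not, and their reading is None.
At some moment in a run one of blank1, blank2, blank3 may be knocked a few centimetres aside while the robot is not near it.
Once in a run the grip may slacken for a moment while it holds something.
It also fails if it takes over 210 s, if anything falls off the work surface, if the arm or the gripper's body presses on something with over 40 N, if the wrist force passes 120 N, or if a joint passes its speed limit or range.

## Robot

A 6-joint arm with a two-finger parallel gripper is mounted at the origin on the work surface. World frame = base frame: x ahead of the robot, y to its left, z up, the work surface at z = 0. Lengths are in m, angles in degrees, forces in N, time in s.
With the tool pointing down it reaches from about 0.35 to 0.875 m from the base axis. Payload 4.2 kg.
Tool frame: the origin (TCP) lies midway between the tips of the shut fingers; the grasp point (between the pads) lies 19 mm behind it; x points along the fingers, y is the direction in which the jaws open and shut, and the axes are right-handed (so a half turn about x gives the same grasp; the last joint's range is limited). The gripper opens to 87 mm and grips with 3 to 60 N. Pads are 19 mm wide; open, the fingers measure 117 mm over their backs; the gripper's body (75 mm by 190 mm) begins 51 mm behind the grasp point.
Start: joints at [-52.735, 22.042, 0.453, 0, -68.411, -14.817], TCP at [0.239, -0.578, 0.223] pointing down, gripper open.
Joint ranges: [-179.83, 179.83], [-69.29, 118.12], [-61.27, 80.66], [-181.25, 117.63], [-171.15, -9.14], [-177.46, 177.46]. Speed limits (degrees/s): [159.86, 159.86, 180, 180, 180, 180].

## Interface

Orientations are given as a 3x3 rotation matrix whose columns are the frame's x, y, z axes.
In Python, from station import r gives the robot as it stands.
- The arm moves only by the tool play_rows, never from a script. Its argument "plan" is a list that holds one entry, the list of rows, each a list of 6 numbers: the shift along the tool's x, y, z in cm, then the turn, a rotation vector about the tool's x, y, z in units of 10 degrees (1.0 is 10 degrees). A call has 1 to 5 rows; each row is the pose to reach, as a shift and turn from the pose commanded when the call began, along the tool's axes at that moment; what a row does not reach only later rows make up. A row lasts 1/8 s, in which the tool goes at most 62.5 mm and 10.7 degrees, less where a joint would pass 70% of its speed; a pose out of reach is approached as far as the arm can. A call with a gripper value outside its range is refused whole. "hand" is the opening, from 0 (shut) to 1 (fully open), set as the call begins (left out, the last holds). The fingers move at their own pace and stop on an object; the grip force is fixed at half the most. Time passes only in rows, so rows that repeat a pose let the fingers close. It gives the time, the measured TCP pose, the force and the opening at its end, in the units of the state.
- r.sense(): the state, without advancing time (a new reading comes with each control period).
- r.capture(name): name is "scene" or "side" or "wrist"; returns (picture, depth): 384x512x3 uint8, blue, green, red; 384x512 float32, m along the optical axis (not along the pixel's ray), 0 where there is no reading.
- r.get_calibration(name): a dict with "vfov" (degrees; the focal length in pixels is half the picture's height over the tangent of half this angle, whatever the lens; pixels are square), "cx", "cy" (the principal point, pixels), "distortion" ([k1, k2, p1, p2, k3] as OpenCV has them; the pictures are not rectified), "rvec" (rotation vector, rad) and "tvec" (3), from world to camera coordinates, as OpenCV has them. Camera axes: x right, y down, z forward; pixel columns grow to the right and rows downward; lengths in m; the calibration is good to about 2 mm. A picture is of the moment at which its call begins: read the wrist's pose just before it. get_calibration takes no time and is no camera call; for the wrist camera it gives the pose at the moment of the call.
- r.finish_job(): hands the job in, once; it reports no verdict.
The state is a dict: "time_s": time; "joints": joint angles; "joint_velocities": joint speeds; "effort": joint torques, N m; "tcp_pos": TCP position; "ee_rot": TCP orientation; "wrist_force": force on the tool from outside, world axes, zero at the start; "moment": the same for the moment, N m; "gripper_width": opening from 0.0 (shut) to 1.0 (fully open).
Only numpy, scipy, OpenCV 4.12 (cv2) and the standard library are available. Lean on these libraries where they do the work, as an engineer would, in place of code of your own. Each camera call takes 0.05 s, during which the arm holds its last target.

## Working session

There is one attempt and no reset: what is moved stays moved. The work goes in short steps, Python scripts to look and compute and a tool call to move; the robot and the scene stay as the last step left them, time stands still between calls to the robot, and variables do not carry over. Pictures are saved under pics/ and viewed, and the job is handed in when it is done.

Besides the shell and the picture viewer there is one more tool, called by a JSON object that holds its "method" and its "body", one argument or row to a line. play_rows: Moves the arm, as the interface text tells. Its arguments: {"type":"object","properties":{"plan":{"type":"array","items":{"type":"array","items":{"type":"array","items":{"type":"number"}}}},"hand":{"type":"number"}},"required":["plan"]}

```bash
ls; mkdir -p pics; python3 - <<'E'
from station import r
import cv2
print(r.sense())
for n in ("scene","side","wrist"):
    print(n,r.get_calibration(n))
    p,d=r.capture(n); cv2.imwrite(f"pics/{n}0.png",p)
E
```

```text
pics
{'time_s': 0.0, 'joints': array([-5.27359807e+01,  2.20897200e+01,  3.78915759e-01, -2.97937136e-02,
       -6.84100836e+01, -1.48169973e+01]), 'joint_velocities': array([-0.08525355, -0.05239548, -0.00853641,  0.00743445,  0.07739395,
        0.05264536]), 'effort': array([-1.10334451e-03, -3.90669394e+01,  1.87409824e+01,  4.21994448e+00,
        1.10084712e-02, -2.11422007e-04]), 'tcp_pos': array([ 0.23843563, -0.57707385,  0.22146258]), 'ee_rot': array([[-8.92678329e-04, -3.81650727e-01,  9.24306186e-01],
       [ 1.97189044e-03,  9.24304086e-01,  3.81651764e-01],
       [-9.99997657e-01,  2.16332279e-03, -7.25328094e-05]]), 'wrist_force': array([-1.27170738, -0.85412435,  0.45571136]), 'moment': array([0.03495734, 0.00401907, 0.02879609]), 'gripper_width': 0.9978101440945528}
scene {'vfov': 52.74775860394089, 'cx': 260.8302167140108, 'cy': 193.69438973660874, 'distortion': array([-0.07771393,  0.        ,  0.        ,  0.        ,  0.        ]), 'rvec': array([ 2.19800623,  1.47547836, -0.42797626]), 'tvec': array([-0.13942046, -0.38130931,  1.44803753])}
side {'vfov': 42.36377708696351, 'cx': 251.8826880038446, 'cy': 186.48219688540752, 'distortion': array([0.04055878, 0.        , 0.        , 0.        , 0.        ]), 'rvec': array([ 0.47886157, -2.57407551,  1.38086775]), 'tvec': array([0.50142514, 0.26801566, 1.40911786])}
wrist {'vfov': 59.93923764900022, 'cx': 263.18719523212997, 'cy': 194.77908213148962, 'distortion': array([-0.06379945,  0.        ,  0.        ,  0.        ,  0.        ]), 'rvec': array([-1.65867981, -2.47824821, -0.32378317]), 'tvec': array([ 0.62462557, -0.03131135,  0.39051144])}
```

View pics/scene0.png

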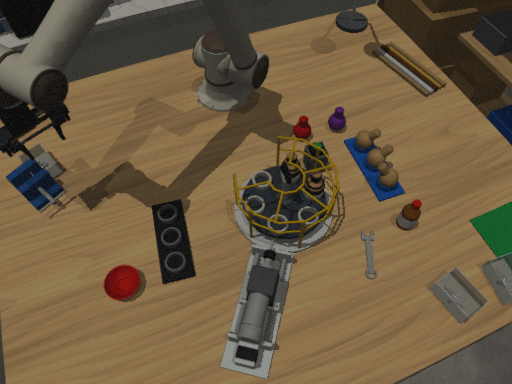

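View pics/side0.png

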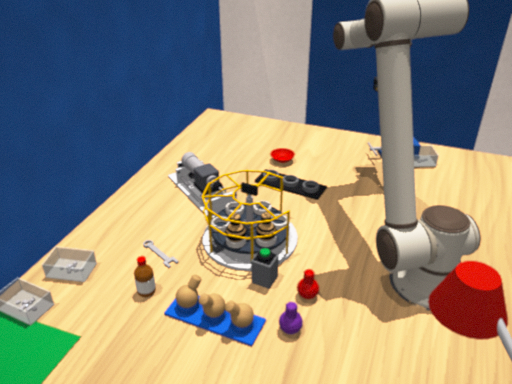

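View pics/wrist0.png

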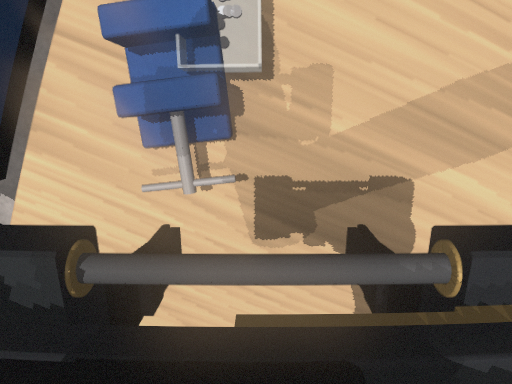

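```bash
cat > h.py <<'E'
from station import r
import cv2, numpy as np
def cal(n):
    c=r.get_calibration(n); f=192/np.tan(np.radians(c['vfov']/2))
    K=np.array([[f,0,c['cx']],[0,f,c['cy']],[0,0,1]]); R=cv2.Rodrigues(c['rvec'])[0]
    return dict(K=K,D=np.array(c['distortion']),R=R,t=np.array(c['tvec']).reshape(3),rvec=c['rvec'])
def ray(c,px):
    u=cv2.undistortPoints(np.array(px,float).reshape(-1,1,2),c['K'],c['D']).reshape(-1,2)
    d=np.c_[u,np.ones(len(u))]@c['R']; o=-c['R'].T@c['t']
    return o,d
def plane(c,px,z):
    o,d=ray(c,px); return o+d*((z-o[2])/d[:,2])[:,None]
def pts(c,depth):
    v,u=np.mgrid[0:384,0:512]; px=np.c_[u.ravel(),v.ravel()]
    o,d=ray(c,px); P=o+d*depth.reshape(-1,1); P[depth.ravel()<=0]=np.nan
    return P.reshape(384,512,3)
def proj(c,X):
    return cv2.projectPoints(np.array(X,float).reshape(-1,1,3),c['rvec'],c['t'],c['K'],c['D'])[0].reshape(-1,2)
def tri(c1,p1,c2,p2):
    o1,d1=ray(c1,p1);o2,d2=ray(c2,p2);d1=d1[0];d2=d2[0]
    A=np.c_[d1,-d2];s=np.linalg.lstsq(A,o2-o1,rcond=None)[0]
    a=o1+d1*s[0];b=o2+d2*s[1];return (a+b)/2,np.linalg.norm(a-b)
def grab(n,name=None):
    c=cal(n);p,d=r.capture(n)
    if name: cv2.imwrite('pics/'+name+'.png',p)
    return c,p,d
def crop(p,x0,y0,x1,y1,k,name):
    cv2.imwrite('pics/'+name+'.png',cv2.resize(p[y0:y1,x0:x1],None,fx=k,fy=k,interpolation=cv2.INTER_CUBIC))
def to_tool(target,R=None):
    """world delta from measured TCP -> tool axes in cm"""
    s=r.sense(); return s['ee_rot'].T@(np.array(target)-s['tcp_pos'])*100
E
python3 - <<'E'
from h import *
c,p,d=grab('scene'); crop(p,220,120,420,240,4,'s1'); crop(p,130,180,220,300,5,'s2')
c2,q,d2=grab('side'); crop(q,150,160,330,350,3,'s3')
E
```

```text
(no output)
```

View pics/s1.png

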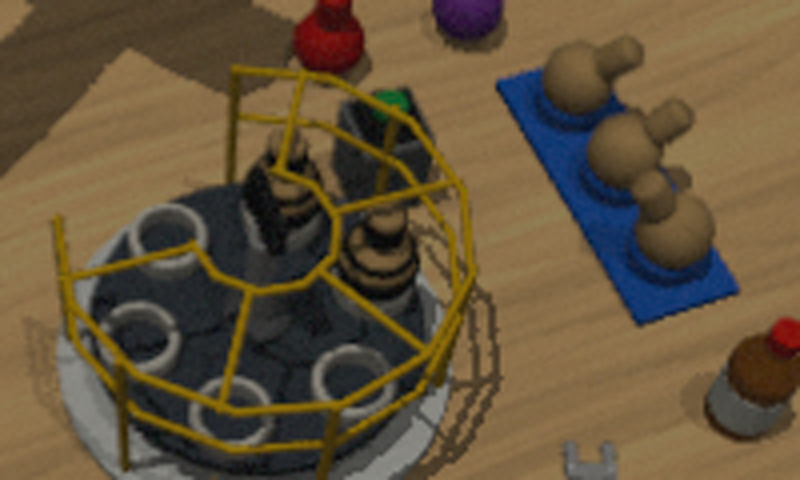

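View pics/s3.png

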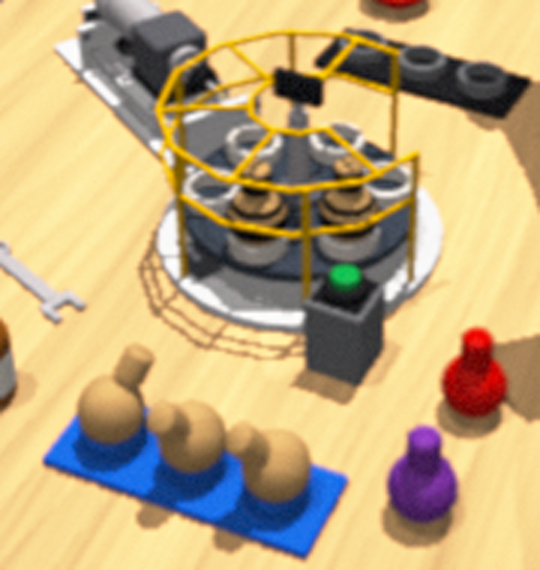

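View pics/s2.png

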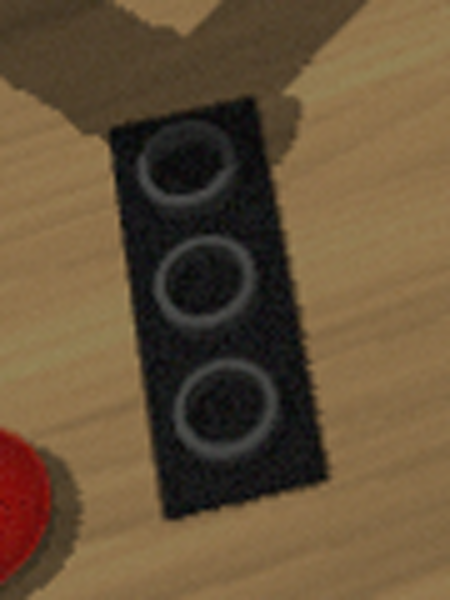

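```bash
python3 - <<'E'
from h import *
for n in ('scene','side'):
    c,p,d=grab(n); P=pts(c,d)
    hsv=cv2.cvtColor(p,cv2.COLOR_BGR2HSV)
    Z=P[...,2]
    # collar-top pixels: bright gray-ish at z 66..76
    g=(hsv[...,1]<70)&(hsv[...,2]>(70 if n=='scene' else 120))&(Z>.066)&(Z<.078)
    nl,lab,st,ce=cv2.connectedComponentsWithStats(g.astype('uint8'))
    for i in range(1,nl):
        if st[i,4]>15:
            q=P[lab==i]; print(n,'white',ce[i].round(1),st[i,4],np.nanmean(q,0).round(4),(np.nanmin(q,0)[:2]).round(3),(np.nanmax(q,0)[:2]).round(3))
    for nm,m in (('green',(hsv[...,0]>50)&(hsv[...,0]<75)&(hsv[...,1]>130)&(np.arange(512)[None]>200)&(np.arange(512)[None]<450)),
      ('blue',(hsv[...,0]>105)&(hsv[...,0]<125)&(hsv[...,1]>180)&(Z>.004)&(Z<.016)),
      ('black',(hsv[...,2]<70)&(Z>.17)&(Z<.215)),
      ('blackrack',(hsv[...,2]<50)&(Z>.005)&(Z<.015))):
        nl,lab,st,ce=cv2.connectedComponentsWithStats(m.astype('uint8'))
        for i in range(1,nl):
            if st[i,4]>15:
                q=P[lab==i]; print(n,nm,ce[i].round(1),st[i,:],np.nanmedian(q,0).round(4),np.nanmin(q,0).round(3),np.nanmax(q,0).round(3))
E
```

```text
scene white [260.7 175.6] 72 [ 0.4521 -0.034   0.0724] [ 0.433 -0.066] [ 0.481 -0.008]
scene white [263.  185.4] 30 [ 0.4862 -0.0406  0.0709] [ 0.481 -0.058] [ 0.491 -0.025]
scene white [258.  202.6] 85 [ 0.5359 -0.0766  0.0721] [ 0.505 -0.098] [ 0.564 -0.059]
scene white [303.8 210.9] 61 [0.6102 0.0331 0.0715] [0.597 0.009] [0.63  0.065]
scene white [282.4 216.8] 29 [ 0.6046 -0.0306  0.0719] [ 0.591 -0.04 ] [ 0.619 -0.022]
scene white [312.  220.9] 40 [0.648  0.0404 0.072 ] [0.636 0.02 ] [0.654 0.065]
scene white [268.3 223.8] 20 [ 0.6099 -0.0756  0.0712] [ 0.6  -0.08] [ 0.62  -0.071]
scene white [283.6 228. ] 24 [ 0.638  -0.0417  0.0718] [ 0.63  -0.061] [ 0.644 -0.028]
scene white [259.5 246.7] 53 [ 0.6634 -0.1237  0.0684] [ 0.648 -0.144] [ 0.676 -0.103]
scene white [281.5 251.3] 50 [ 0.6979 -0.0744  0.0683] [ 0.68  -0.095] [ 0.712 -0.052]
scene white [232.5 335.2] 28 [ 0.853  -0.2706  0.0673] [ 0.844 -0.281] [ 0.863 -0.26 ]
scene white [265.7 343.2] 41 [ 0.9003 -0.204   0.068 ] [ 0.891 -0.216] [ 0.911 -0.192]
scene green [318.6 144.4] [315 143   8   5  22] [0.4349 0.1654 0.1077] [
[... 4025 characters left out ...]
e blue [216.8 323.4] [ 165  301  100   44 1225] [0.4849 0.3662 0.0095] [0.384 0.301 0.004] [0.637 0.391 0.016]
side black [249.1 188.8] [242 183  15  12 129] [0.5419 0.0088 0.1922] [ 0.519 -0.     0.172] [0.567 0.018 0.208]
side black [386.5 243.2] [377 229  20  30 241] [0.1292 0.1128 0.1847] [0.098 0.059 0.17 ] [0.156 0.14  0.211]
side blackrack [259.1 177.8] [256 175   7   7  17] [ 0.6367 -0.3252  0.0084] [ 0.63  -0.349  0.005] [ 0.643 -0.307  0.012]
side blackrack [272.5 182.7] [264 179  16   9  65] [ 0.5753 -0.3129  0.0089] [ 0.551 -0.349  0.005] [ 0.611 -0.292  0.015]
side blackrack [305. 190.] [284 180  41  19 227] [ 0.4591 -0.3057  0.0078] [ 0.392 -0.37   0.005] [ 0.533 -0.276  0.014]
```

```bash
cat > dial.py <<'E'
from h import *
from scipy.optimize import least_squares
def ringpts(n,lo,hi,zlo,zhi,box):
    c,p,d=grab(n);P=pts(c,d);hsv=cv2.cvtColor(p,cv2.COLOR_BGR2HSV)
    g=(hsv[...,1]<80)&(hsv[...,2]>lo)&(hsv[...,2]<hi)&(P[...,2]>zlo)&(P[...,2]<zhi)
    # recast pixels onto the rim plane
    v,u=np.nonzero(g); Q=P[g]
    k=(Q[:,0]>box[0])&(Q[:,0]<box[1])&(Q[:,1]>box[2])&(Q[:,1]<box[3])
    return plane(c,np.c_[u,v][k].astype(float),box[4])[:,:2]
E
python3 - <<'E'
from dial import *
for n,lo in (('scene',70),('side',120)):
    q=ringpts(n,lo,256,.066,.078,(.42,.67,-.13,.13,.072))
    def f(a):
        th=a[2]+np.radians(60)*np.arange(6)
        C=np.array([a[0],a[1]])+.09*np.c_[np.cos(th),np.sin(th)]
        D=np.linalg.norm(q[:,None]-C[None],axis=2).min(1)
        return D-.0262
    s=least_squares(f,[.543,.002,np.radians(200)],loss='soft_l1',f_scale=.002)
    th=s.x[2]+np.radians(60)*np.arange(6)
    print(n,len(q),s.x[:2].round(4),np.degrees(s.x[2]).round(2),np.abs(s.fun).mean())
    print((s.x[:2]+.09*np.c_[np.cos(th),np.sin(th)]).round(4))
for n,lo,hi in (('scene',45,110),('side',60,160)):
    q=ringpts(n,lo,hi,.022,.033,(.38,.66,-.40,-.27,.028))
    def f(a):
        C=np.array([a[0],a[1]])+.08*np.arange(-1,2)[:,None]*np.array([np.cos(a[2]),np.sin(a[2])])
        D=np.linalg.norm(q[:,None]-C[None],axis=2).min(1); return D-.0262
    s=least_squares(f,[.5115,-.34,np.radians(-8)],loss='soft_l1',f_scale=.002)
    print(n,'rack',len(q),s.x[:2].round(4),np.degrees(s.x[2]).round(2),np.abs(s.fun).mean())
    print((s.x[:2]+.08*np.arange(-1,2)[:,None]*np.array([np.cos(s.x[2]),np.sin(s.x[2])])).round(4))
E
```

```text
scene 444 [5.445e-01 3.000e-04] 204.27 0.004754802193242315
[[ 0.4624 -0.0367]
 [ 0.5355 -0.0893]
 [ 0.6175 -0.0523]
 [ 0.6265  0.0373]
 [ 0.5535  0.0898]
 [ 0.4714  0.0528]]
side 318 [0.5441 0.0076] 204.43 0.004161191750846163
[[ 0.4622 -0.0296]
 [ 0.5354 -0.0819]
 [ 0.6173 -0.0447]
 [ 0.6261  0.0448]
 [ 0.5529  0.0972]
 [ 0.4709  0.06  ]]
scene rack 295 [ 0.5187 -0.3399] -7.21 0.0016290896956648023
[[ 0.4394 -0.3298]
 [ 0.5187 -0.3399]
 [ 0.5981 -0.3499]]
side rack 142 [ 0.519  -0.3312] -7.7 0.002894599048463332
[[ 0.4397 -0.3204]
 [ 0.519  -0.3312]
 [ 0.5983 -0.3419]]
```

```bash
python3 - <<'E'
from h import *
for n in ('scene','side','wrist'):
    c=cal(n); print(n,(-c['R'].T@c['t']).round(3), c['R'][2].round(3))
c=cal('wrist'); s=r.sense(); T=s['ee_rot']; 
print('cam in tool',(T.T@(-c['R'].T@c['t']-s['tcp_pos'])).round(4)); print('axes in tool', (c['R']@T).round(3))
E
```

```text
scene [ 1.064 -0.279  1.025] [-0.492  0.197 -0.848]
side [0.087 1.136 1.005] [ 0.307 -0.775 -0.552]
wrist [ 0.174 -0.605  0.385] [ 0.236  0.098 -0.967]
cam in tool [-0.1628 -0.0006 -0.0699]
axes in tool [[ 0.     1.     0.   ]
 [-0.256 -0.     0.967]
 [ 0.967 -0.     0.256]]
```

{"method": "play_rows", "body": {
  "plan": [
    [[-6,0,0,0,0,0],[-12,1,2,0,0,0],[-16,4,5,0,0,0],[-18,7,10,0,0,0],[-18,10,15,0,0,0]]
  ]
}}

```text
time_s: 1.18
tcp_pos: [0.3401, -0.4271, 0.4051]
ee_rot: [[0.004, -0.381, 0.925], [-0.003, 0.925, 0.381], [-1.0, -0.005, 0.002]]
wrist_force: [0.9, -0.2, -0.4]
gripper_width: 0.998
```

{"method": "play_rows", "body": {
  "plan": [
    [[0,3,5,0,0,0],[0,6,10,0,0,0],[0,9,15,0,0,0],[0,12,20,0,0,0],[0,15,25,0,0,0]]
  ]
}}

```text
time_s: 1.8
tcp_pos: [0.5137, -0.1921, 0.4029]
ee_rot: [[0.001, -0.382, 0.924], [-0.0, 0.924, 0.382], [-1.0, -0.0, 0.001]]
wrist_force: [0.2, -2.1, 0.1]
gripper_width: 1.003
```

```bash
python3 - <<'E'
from h import *
print(r.sense()['tcp_pos'],r.sense()['joints'])
c,p,d=grab('wrist','w1')
E
```

```text
[ 0.51366006 -0.19207815  0.40294941] [-3.55798267e+00  1.04628535e+01  9.55106348e+00  5.77627186e-03
 -8.90398769e+01 -6.39824236e+01]
```

View pics/w1.png

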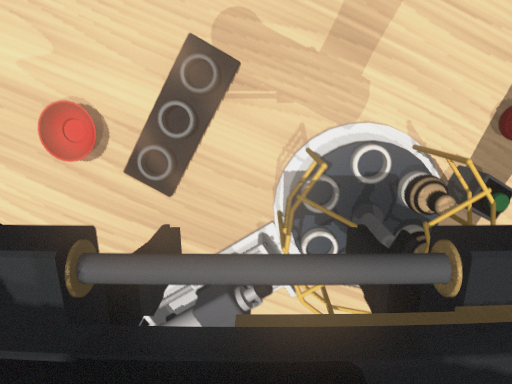

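```bash
cat >> dial.py <<'E'
def fitC(q,c0,rad=.0262,fs=.002):
    s=least_squares(lambda a:np.linalg.norm(q-a,axis=1)-rad,c0,loss='soft_l1',f_scale=fs)
    return s.x,np.abs(s.fun).mean()
E
python3 - <<'E'
from dial import *
q=ringpts('wrist',90,256,.066,.078,(.40,.67,-.13,.13,.072))
for c0 in ((.46,-.034),(.535,-.086),(.617,-.049)):
    k=np.linalg.norm(q-np.array(c0),axis=1)<.036
    print(c0,k.sum(),fitC(q[k],np.array(c0)))
q=ringpts('wrist',90,256,.022,.033,(.38,.66,-.40,-.27,.028))
for c0 in ((.44,-.326),(.519,-.336),(.598,-.346)):
    k=np.linalg.norm(q-np.array(c0),axis=1)<.036
    print(c0,k.sum(),fitC(q[k],np.array(c0)))
E
```

```text
(0.46, -0.034) 527 (array([ 0.46272247, -0.0384611 ]), np.float64(0.0019132401578758728))
(0.535, -0.086) 320 (array([ 0.53513449, -0.09113559]), np.float64(0.0017757950395988404))
(0.617, -0.049) 337 (array([ 0.61674593, -0.05373504]), np.float64(0.0021041597259412116))
(0.44, -0.326) 510 (array([ 0.4395487 , -0.33186049]), np.float64(0.0017856233266160238))
(0.519, -0.336) 459 (array([ 0.51883424, -0.34192429]), np.float64(0.0017435768826967685))
(0.598, -0.346) 440 (array([ 0.59780616, -0.35191371]), np.float64(0.001905524343002271))
```

```bash
cat > blanks.py <<'E'
from dial import *
def cloud(n,box):
    c,p,d=grab(n);P=pts(c,d).reshape(-1,3)
    with np.errstate(invalid='ignore'):
        k=(P[:,0]>box[0])&(P[:,0]<box[1])&(P[:,1]>box[2])&(P[:,1]<box[3])&(P[:,2]>box[4])&(P[:,2]<box[5])
    return P[k]
def blanks(names=('scene','side'),box=(.36,.68,.22,.46,.032,.15),zc=.047):
    for n in names:
        Q=cloud(n,box)
        from scipy.cluster.vq import kmeans2
        lo=Q[Q[:,2]<.06]
        C=np.array(INIT,float)
        for i in range(len(C)):
            a=C[i]
            for it in range(3):
                k=np.linalg.norm(Q-a,axis=1)<.034
                s=least_squares(lambda x:np.linalg.norm(Q[k]-x,axis=1)-.03,a,loss='soft_l1',f_scale=.001); a=s.x
            rr=np.linalg.norm(Q-a,axis=1); k=(rr>.036)&(rr<.066)
            # head points nearer to this ball than plausible neighbours
            H=Q[k]-a
            # axis by least squares: distance of head points to the line = 14.5 mm
            v0=H.mean(0);v0/=np.linalg.norm(v0)
            near=(H@v0/np.linalg.norm(H,axis=1))>.8; H=H[near]
            side=H[(np.linalg.norm(H,axis=1)<.060)&(np.linalg.norm(H,axis=1)>.036)]
            def f(v):
                v=v/np.linalg.norm(v); return np.linalg.norm(H-np.outer(H@v,v),axis=1)-.0145
            s2=least_squares(f,v0,loss='soft_l1',f_scale=.002); v=s2.x/np.linalg.norm(s2.x)
            print(n,i,'c',a.round(4),len(H),'v0',v0.round(3),'v',v.round(3),'tilt',np.degrees(np.arccos(v[2])).round(1),'az',np.degrees(np.arctan2(v[1],v[0])).round(1),np.abs(s2.fun).mean().round(4))
INIT=[(.433,.312,.047),(.512,.322,.047),(.59,.333,.047)]
E
python3 - <<'E'
from blanks import *
c,p,d=grab('scene')
for z in(.047,): print(plane(c,[[365,140],[376,158],[388,178]],z).round(3))
blanks()
E
```

```text
[[0.434 0.343 0.047]
 [0.512 0.338 0.047]
 [0.593 0.332 0.047]]
scene 0 c [0.431  0.3423 0.0464] 101 v0 [0.461 0.22  0.86 ] v [0.357 0.386 0.851] tilt 31.7 az 47.3 0.0028
scene 1 c [0.5093 0.3394 0.0468] 30 v0 [-0.524  0.221  0.823] v [-0.623  0.203  0.755] tilt 41.0 az 161.9 0.0101
scene 2 c [0.5885 0.3334 0.048 ] 114 v0 [-0.635 -0.355  0.686] v [-0.415 -0.448  0.792] tilt 37.6 az -132.8 0.0102
side 0 c [0.4336 0.3421 0.046 ] 176 v0 [0.683 0.355 0.639] v [0.523 0.417 0.744] tilt 42.0 az 38.6 0.0119
side 1 c [0.5132 0.3381 0.0461] 107 v0 [0.626 0.407 0.665] v [0.428 0.501 0.752] tilt 41.2 az 49.5 0.0132
side 2 c [0.5926 0.3338 0.046 ] 133 v0 [-0.403 -0.261  0.877] v [-0.335 -0.467  0.818] tilt 35.1 az -125.7 0.0029
```

```bash
cat > axis.py <<'E'
from blanks import *
def axes(C,zmin=.032,views=('scene','side'),box=(.36,.68,.22,.46,.032,.15)):
    out=[]
    Qs={n:cloud(n,box) for n in views}
    for i,a0 in enumerate(C):
        Hs=[];cs=[]
        for n in views:
            Q=Qs[n];a=np.array(a0,float)
            for it in range(3):
                k=np.linalg.norm(Q-a,axis=1)<.034
                a=least_squares(lambda x:np.linalg.norm(Q[k]-x,axis=1)-.03,a,loss='soft_l1',f_scale=.001).x
            H=Q-a; rr=np.linalg.norm(H,axis=1); k=(rr>.036)&(rr<.064)
            for j,b in enumerate(C):
                if j!=i: k&=np.linalg.norm(Q-np.array(b),axis=1)>np.where(True,.046,0)
            Hs.append(H[k]);cs.append(a)
        H=np.vstack(Hs); 
        v=np.median(H,0);v/=np.linalg.norm(v)
        for it in range(4):
            G=H[(H@v/np.linalg.norm(H,axis=1))>.8]
            f=lambda w:np.linalg.norm(G-np.outer(G@w,w)/(w@w),axis=1)-.0145
            s=least_squares(f,v,loss='soft_l1',f_scale=.0015);v=s.x/np.linalg.norm(s.x)
        print(i,'c',[x.round(4).tolist() for x in cs],len(G),'v',v.round(3),'tilt',np.degrees(np.arccos(v[2])).round(1),'az',np.degrees(np.arctan2(v[1],v[0])).round(1),np.abs(s.fun).mean().round(4))
        out.append((np.mean(cs,0),v))
    return out
E
python3 - <<'E'
from axis import *
axes([(.432,.342,.047),(.511,.339,.047),(.5905,.3335,.047)])
E
```

```text
0 c [[0.4308, 0.3429, 0.0467], [0.4335, 0.3423, 0.0461]] 245 v [0.381 0.394 0.836] tilt 33.2 az 46.0 0.003
1 c [[0.5098, 0.3392, 0.0471], [0.5132, 0.3377, 0.0455]] 233 v [0.198 0.513 0.835] tilt 33.4 az 68.9 0.0028
2 c [[0.5889, 0.3337, 0.0481], [0.5926, 0.3336, 0.046]] 241 v [-0.339 -0.451  0.826] tilt 34.3 az -127.0 0.0026
```

```bash
cat > mv.py <<'E'
from h import *
from scipy.spatial.transform import Rotation as Ro
def Rv(v,yaw):
    """tool x=-v, y horizontal-ish at yaw (deg), made perpendicular"""
    x=-np.array(v)/np.linalg.norm(v); y=np.array([np.cos(np.radians(yaw)),np.sin(np.radians(yaw)),0]); y-=x*(x@y); y/=np.linalg.norm(y)
    return np.c_[x,y,np.cross(x,y)]
def go(T,pos,R=None):
    T0=T[1]; d=T0.T@(np.array(pos)-T[0])*100
    rv=np.zeros(3) if R is None else Ro.from_matrix(T0.T@R).as_rotvec(degrees=True)/10
    print('shift',d.round(2),'turn',rv.round(2),'norm cm',np.linalg.norm(d).round(1))
    return (np.array(pos),T0 if R is None else R)
def now():
    s=r.sense(); return (s['tcp_pos'],s['ee_rot'])
DN=np.array([0,0,1.])
E
python3 - <<'E'
from mv import *
c=np.array([.432,.3425,.047]);v=np.array([.381,.394,.836]);v/=np.linalg.norm(v)
R=Rv(v,136)
T=now(); T=go(T,[.5,.2,.38],Rv(DN,136)); T=go(T,c+.12*v,R); go(T,c+.031*v)
E
```

```text
shift [ 2.28 36.98 13.88] turn [-2.37  0.    0.  ] norm cm 39.6
shift [23.26 14.79 12.11] turn [0.   3.32 0.  ] norm cm 30.1
shift [ 8.9 -0.  -0. ] turn [0. 0. 0.] norm cm 8.9
```

{"method": "play_rows", "body": {
  "plan": [
    [[0,5.5,2,-0.5,0,0],[0,11,4,-1,0,0],[0,16.5,6,-1.5,0,0],[1,22,8,-2,0,0],[1.5,27.5,10.5,-2.4,0,0]]
  ],
  "hand": 0.65
}}

```text
time_s: 2.82
tcp_pos: [0.5043, 0.1008, 0.3879]
ee_rot: [[0.001, -0.725, 0.689], [0.001, 0.689, 0.725], [-1.0, -0.0, 0.001]]
wrist_force: [0.0, -0.0, -0.5]
gripper_width: 0.657
```

```bash
cat > g0.py <<'E'
from mv import *
c=np.array([.432,.3425,.047]);v=np.array([.381,.394,.836]);v/=np.linalg.norm(v)
R=Rv(v,136)
T=now(); go(T,c+.031*v,R); T=go(T,c+.12*v,R); go(T,c+.031*v)
E
python3 g0.py
```

```text
shift [31.51 21.89 14.21] turn [0.04 3.33 0.02] norm cm 40.9
shift [24.07 21.84 19.09] turn [0.04 3.33 0.02] norm cm 37.7
shift [ 8.9 -0.  -0. ] turn [0. 0. 0.] norm cm 8.9
```

{"method": "play_rows", "body": {
  "plan": [
    [[2,4.5,3.5,0,0.7,0],[4,9,7,0,1.4,0],[7,13.5,11,0,2.1,0],[10,17.5,15,0,2.8,0],[13.5,21.8,17.5,0,3.33,0]]
  ]
}}

```text
time_s: 3.45
tcp_pos: [0.4694, 0.3749, 0.2538]
ee_rot: [[-0.38, -0.723, 0.577], [-0.399, 0.691, 0.604], [-0.835, -0.0, -0.551]]
wrist_force: [1.0, 1.4, 0.6]
gripper_width: 0.652
```

```bash
python3 g0.py
```

```text
shift [16.87  0.46  7.26] turn [ 0.03 -0.02  0.02] norm cm 18.4
shift [7.97 0.43 7.24] turn [ 0.03 -0.02  0.02] norm cm 10.8
shift [ 8.9 -0.  -0. ] turn [0. 0. 0.] norm cm 8.9
```

{"method": "play_rows", "body": {
  "plan": [
    [[4,0.2,3.7,0,0,0],[8,0.45,7.25,0,0,0],[12,0.45,7.25,0,0,0],[15,0.45,7.25,0,0,0],[15,0.45,7.25,0,0,0]]
  ]
}}

```text
time_s: 4.08
tcp_pos: [0.4497, 0.359, 0.0887]
ee_rot: [[-0.382, -0.723, 0.575], [-0.4, 0.69, 0.603], [-0.833, -0.0, -0.553]]
wrist_force: [-0.3, -0.3, 0.2]
gripper_width: 0.649
```

```bash
python3 - <<'E'
from h import *
c,p,d=grab('wrist','w2'); print(r.sense()['tcp_pos'])
c,p,d=grab('side'); crop(p,150,220,330,350,4,'s4')
E
python3 g0.py
```

```text
[0.45104012 0.36043339 0.09017979]
shift [2.07 0.11 0.13] turn [0.03 0.01 0.03] norm cm 2.1
shift [-6.83  0.07  0.15] turn [0.03 0.01 0.03] norm cm 6.8
shift [ 8.9 -0.  -0. ] turn [0. 0. 0.] norm cm 8.9
```

View pics/w2.png

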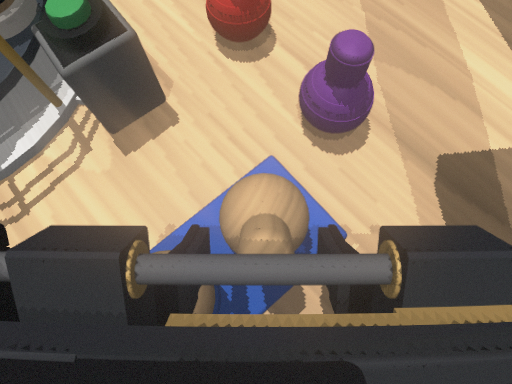

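View pics/s4.png

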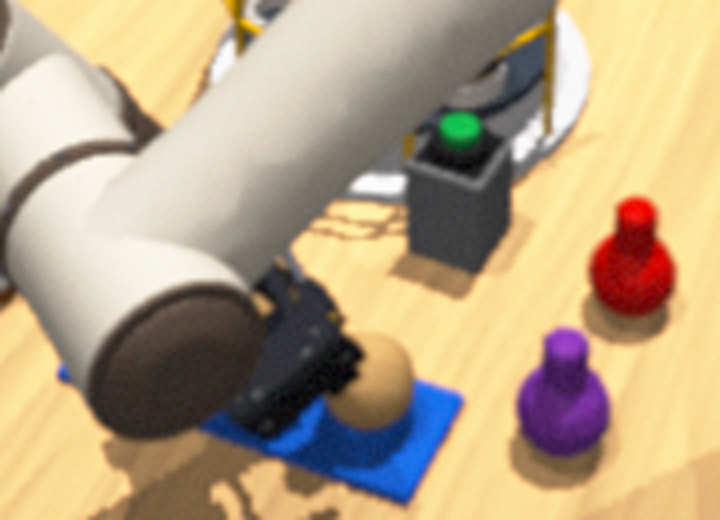

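{"method": "play_rows", "body": {
  "plan": [
    [[1,0.1,0,0,0,0],[1.9,0.1,0.1,0,0,0],[1.9,0.1,0.1,0,0,0]]
  ]
}}

```text
time_s: 4.55
tcp_pos: [0.4424, 0.3546, 0.073]
ee_rot: [[-0.379, -0.725, 0.575], [-0.399, 0.689, 0.605], [-0.835, 0.0, -0.55]]
wrist_force: [-0.1, -0.3, 0.1]
gripper_width: 0.651
```

{"method": "play_rows", "body": {
  "plan": [
    [[0,0,0,0,0,0],[0,0,0,0,0,0],[0,0,0,0,0,0],[0,0,0,0,0,0]]
  ],
  "hand": 0
}}

```text
time_s: 5.05
tcp_pos: [0.4432, 0.3549, 0.0737]
ee_rot: [[-0.378, -0.725, 0.576], [-0.398, 0.689, 0.606], [-0.836, -0.001, -0.549]]
wrist_force: [1.2, 0.0, -0.0]
gripper_width: 0.324
```

```bash
cat > g1.py <<'E'
from mv import *
import sys
gap=np.array([.4626,-.0377,.091])
T=now(); R=Rv(DN,114.3)
T=go(T,[.45,.33,.30],R); T=go(T,gap+[0,0,.209]);go(T,gap+[0,0,.031])
E
python3 g1.py
```

```text
shift [-18.18  -2.22 -13.54] turn [ 2.15 -3.29  0.65] norm cm 22.8
shift [  0.   -34.03 -13.98] turn [0. 0. 0.] norm cm 36.8
shift [17.8  0.   0. ] turn [0. 0. 0.] norm cm 17.8
```

{"method": "play_rows", "body": {
  "plan": [
    [[-4,0,0,0,0,0],[-8,-0.5,-3.5,0.5,-0.8,0.15],[-11.5,-1,-7,1.1,-1.6,0.3],[-15,-1.5,-10.5,1.6,-2.5,0.5],[-18.2,-2.2,-13.5,2.15,-3.3,0.65]]
  ]
}}

```text
time_s: 5.68
tcp_pos: [0.4499, 0.3299, 0.3022]
ee_rot: [[0.006, -0.408, 0.913], [0.007, 0.913, 0.408], [-1.0, 0.004, 0.008]]
wrist_force: [0.8, 0.8, -0.3]
gripper_width: 0.322
```

```bash
python3 g1.py
```

```text
shift [0.22 0.   0.01] turn [-0.02  0.05 -0.02] norm cm 0.2
shift [  0.   -34.03 -13.98] turn [0. 0. 0.] norm cm 36.8
shift [17.8  0.   0. ] turn [0. 0. 0.] norm cm 17.8
```

{"method": "play_rows", "body": {
  "plan": [
    [[0,-5.7,-2.3,0,0,0],[0,-11.3,-4.6,0,0,0],[0,-17,-7,0,0,0],[0,-22.6,-9.3,0,0,0],[0,-28.3,-11.6,0,0,0]]
  ]
}}

```text
time_s: 6.3
tcp_pos: [0.4598, 0.023, 0.299]
ee_rot: [[0.001, -0.412, 0.911], [0.003, 0.911, 0.412], [-1.0, 0.002, 0.002]]
wrist_force: [1.6, 0.3, -1.6]
gripper_width: 0.322
```

{"method": "play_rows", "body": {
  "plan": [
    [[0,-5.7,-2.4,0,0,0],[0,-5.7,-2.4,0,0,0]]
  ]
}}

```text
time_s: 6.55
tcp_pos: [0.4612, -0.0405, 0.2986]
ee_rot: [[-0.0, -0.405, 0.914], [0.002, 0.914, 0.405], [-1.0, 0.002, 0.001]]
wrist_force: [-0.1, 0.8, -1.9]
gripper_width: 0.33
```

```bash
python3 g1.py; python3 - <<'E'
from h import *
c,p,d=grab('wrist','w3'); c,p,d=grab('side'); crop(p,180,120,340,350,3,'s5')
E
```

```text
shift [-0.07 34.33 14.  ] turn [-0.04  0.   -0.01] norm cm 37.1
shift [  0.   -34.03 -13.98] turn [0. 0. 0.] norm cm 36.8
shift [17.8  0.   0. ] turn [0. 0. 0.] norm cm 17.8
```

View pics/w3.png

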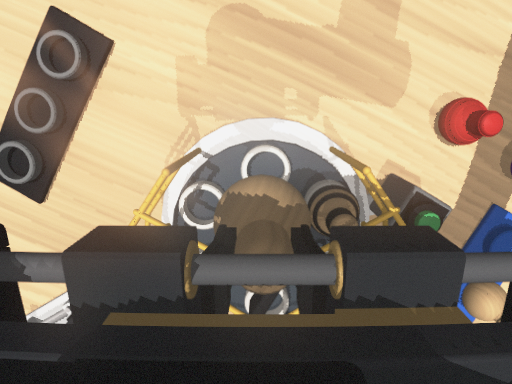

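View pics/s5.png

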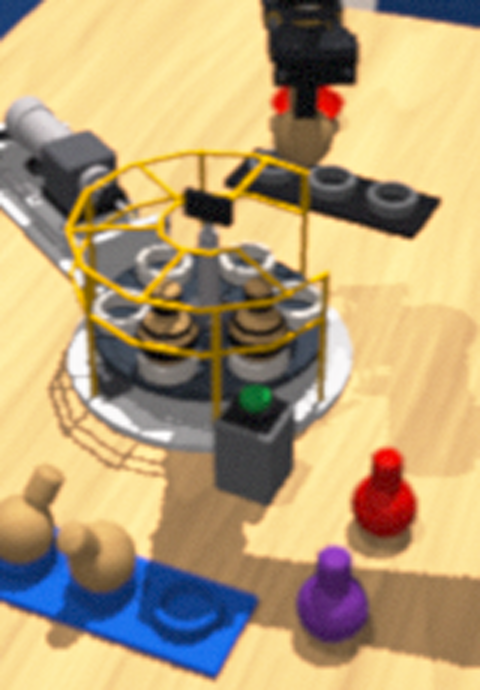

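```bash
cat > held.py <<'E'
from blanks import *
def held(view='wrist',dz=.031,clear=None):
    s=r.sense();t=s['tcp_pos'];a=t-np.array([0,0,dz])
    b=(t[0]-.06,t[0]+.06,t[1]-.06,t[1]+.06,t[2]-.075,t[2]-.005)
    Q=cloud(view,b)
    for it in range(3):
        k=np.linalg.norm(Q-a,axis=1)<.034
        s_=least_squares(lambda x:np.linalg.norm(Q[k]-x,axis=1)-.03,a,loss='soft_l1',f_scale=.001);a=s_.x
    print(view,'tcp',t.round(4),'ball',a.round(4),'off',(a-t).round(4),k.sum(),np.abs(s_.fun).mean().round(4)); return a
def ring(c0,z,view='wrist',lo=90,rad=.0262):
    q=ringpts(view,lo,256,z-.006,z+.006,(c0[0]-.06,c0[0]+.06,c0[1]-.06,c0[1]+.06,z))
    k=np.linalg.norm(q-np.array(c0),axis=1)<.036
    x,e=fitC(q[k],np.array(c0)); print('ring',view,x.round(4),k.sum(),e.round(4)); return x
E
python3 - <<'E'
from held import *
held();held('side');held('scene');ring((.4626,-.0377),.072)
ring((.4626,-.0377),.072,'scene',70);ring((.4395,-.331),.028)
print(r.sense()['tcp_pos'])
E
```

```text
wrist tcp [ 0.4617 -0.0376  0.2986] ball [ 0.4616 -0.0391  0.2667] off [-0.0001 -0.0014 -0.0319] 3805 0.0003
side tcp [ 0.4619 -0.0368  0.2986] ball [ 0.4637 -0.0367  0.2643] off [ 0.0017  0.0001 -0.0344] 280 0.0014
scene tcp [ 0.4621 -0.0363  0.2987] ball [ 0.4598 -0.0363  0.267 ] off [-0.0023 -0.0001 -0.0317] 322 0.0009
ring wrist [ 0.4618 -0.0373] 543 0.0017
ring scene [ 0.4627 -0.0366] 102 0.002
ring wrist [ 0.4398 -0.3313] 738 0.0019
[ 0.4622723  -0.03589354  0.29881059]
```

{"method": "play_rows", "body": {
  "plan": [
    [[4,0,0,0,0,0],[8,0,0,0,0,0],[12,0,0,0,0,0],[15,0,0,0,0,0],[16.5,0,0,0,0,0]]
  ]
}}

```text
time_s: 7.58
tcp_pos: [0.4616, -0.036, 0.1322]
ee_rot: [[-0.002, -0.413, 0.911], [0.002, 0.911, 0.413], [-1.0, 0.002, -0.001]]
wrist_force: [0.5, 0.2, -1.2]
gripper_width: 0.326
```

{"method": "play_rows", "body": {
  "plan": [
    [[0.4,0,0,0,0,0],[0.8,0,0,0,0,0],[1.0,0,0,0,0,0],[1.0,0,0,0,0,0]]
  ]
}}

```text
time_s: 8.07
tcp_pos: [0.4627, -0.0365, 0.1243]
ee_rot: [[0.002, -0.412, 0.911], [0.002, 0.911, 0.412], [-1.0, 0.001, 0.003]]
wrist_force: [-0.4, -0.2, -0.7]
gripper_width: 0.321
```

{"method": "play_rows", "body": {
  "plan": [
    [[0.2,0,0,0,0,0],[0.2,0,0,0,0,0]]
  ]
}}

```text
time_s: 8.32
tcp_pos: [0.4633, -0.0364, 0.1231]
ee_rot: [[0.003, -0.412, 0.911], [0.002, 0.911, 0.412], [-1.0, 0.001, 0.004]]
wrist_force: [-1.2, 2.1, 4.7]
gripper_width: 0.321
```

Seated (force z turned positive). Open and retreat.

{"method": "play_rows", "body": {
  "plan": [
    [[0,0,0,0,0,0],[0,0,0,0,0,0],[0,0,0,0,0,0],[-3,0,0,0,0,0],[-8,0,0,0,0,0]]
  ],
  "hand": 0.55
}}

```text
time_s: 8.95
tcp_pos: [0.461, -0.0371, 0.2011]
ee_rot: [[-0.004, -0.411, 0.911], [0.001, 0.912, 0.411], [-1.0, 0.003, -0.003]]
wrist_force: [1.3, 0.3, 0.0]
gripper_width: 0.55
```

{"method": "play_rows", "body": {
  "plan": [
    [[-5,0,0,0,0,0],[-10,0,0,0,0,0],[-10,0,0,0,0,0]]
  ]
}}

```text
time_s: 9.32
tcp_pos: [0.4643, -0.0369, 0.3061]
ee_rot: [[0.01, -0.412, 0.911], [0.003, 0.911, 0.412], [-1.0, -0.001, 0.011]]
wrist_force: [0.0, -0.0, -1.6]
gripper_width: 0.549
```

```bash
cat > up.py <<'E'
from axis import *
def upr(c0,views=('wrist','scene','side')):
    """ball centre & axis of a standing tumbler near c0 (3)"""
    for n in views:
        b=(c0[0]-.07,c0[0]+.07,c0[1]-.07,c0[1]+.07,c0[2]-.015,c0[2]+.068)
        Q=cloud(n,b);a=np.array(c0,float)
        for it in range(3):
            k=np.linalg.norm(Q-a,axis=1)<.034
            s=least_squares(lambda x:np.linalg.norm(Q[k]-x,axis=1)-.03,a,loss='soft_l1',f_scale=.001);a=s.x
        H=Q-a;h=H[(H[:,2]>.036)&(H[:,2]<.06)&(np.hypot(H[:,0],H[:,1])<.03)]
        if len(h)<15: print(n,a.round(4),'few');continue
        f=lambda w:np.linalg.norm(h-np.outer(h@np.r_[w,1],np.r_[w,1])/(1+w@w),axis=1)-.0145
        w=least_squares(f,np.zeros(2),loss='soft_l1',f_scale=.0015).x
        print(n,'ball',a.round(4),k.sum(),'lean',w.round(3),len(h))
E
python3 - <<'E'
from up import *
print(r.sense()['tcp_pos'])
upr((.462,-.037,.091))
c,p,d=grab('wrist','w4')
E
```

```text
[ 0.46426132 -0.03688211  0.3060746 ]
wrist ball [ 0.4625 -0.0373  0.0911] 1373 lean [0.005 0.037] 296
scene ball [ 0.4607 -0.036   0.0912] 235 lean [0.005 0.041] 66
side ball [ 0.4649 -0.0357  0.089 ] 170 lean [-0.01   0.052] 69
```

View pics/w4.png

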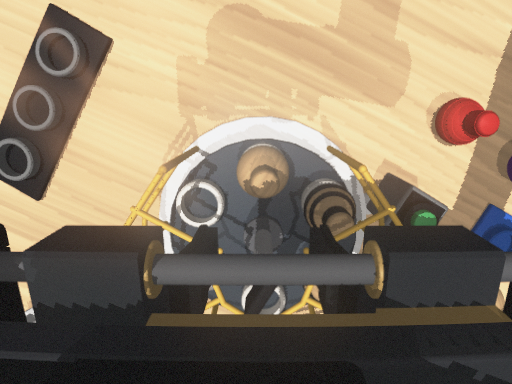

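```bash
cat > hd.py <<'E'
from blanks import *
def handle():
    for n in ('scene','side','wrist'):
        Q=cloud(n,(.49,.60,-.045,.045,.178,.212))
        if n=='wrist': Q=Q[Q[:,2]<.208]
        if len(Q)<20: print(n,'few');continue
        top=Q[Q[:,2]>.198] if n!='side' else Q
        (cx,cy),(w,h),a=cv2.minAreaRect((top[:,:2]*1000).astype(np.float32)); e=np.linalg.svd(top[:,:2]-top[:,:2].mean(0),full_matrices=False)[2][0]
        print(n,len(top),'rect',round(cx,1),round(cy,1),round(w,1),round(h,1),'ang',np.degrees(np.arctan2(e[1],e[0])).round(1))
E
python3 -c "
from hd import *
handle()"
```

```text
scene 87 rect 544.1 0.6 12.6 53.5 ang -5.8
side 164 rect 546.0 5.2 19.8 57.8 ang 174.7
wrist 492 rect 548.2 -0.4 12.4 40.2 ang -11.4
```

```bash
cat > g2.py <<'E'
from mv import *
import sys
yaw=float(sys.argv[1])
T=now();print(T[0].round(4)); T=go(T,[.5445,-.0003,.27],Rv(DN,yaw)); go(T,[.5445,-.0003,.181])
E
python3 g2.py 84.3
```

```text
[ 0.4617 -0.0371  0.3006]
shift [ 3.05 -0.06  9.06] turn [ 3.   -0.01 -0.01] norm cm 9.6
shift [8.9 0.  0. ] turn [0. 0. 0.] norm cm 8.9
```

{"method": "play_rows", "body": {
  "plan": [
    [[0,0,3,1,0,0],[0,0,6,2,0,0],[1,0,9,3,0,0],[3,0,9.05,3,0,0],[3,0,9.05,3,0,0]]
  ],
  "hand": 0.5
}}

```text
time_s: 10.3
tcp_pos: [0.5438, 0.0002, 0.2694]
ee_rot: [[-0.005, 0.099, 0.995], [0.001, 0.995, -0.099], [-1.0, 0.0, -0.005]]
wrist_force: [0.3, 0.0, 0.5]
gripper_width: 0.501
```

```bash
python3 g2.py 84.3;  python3 -c "
from hd import *
handle(); grab('wrist','w5')"
```

```text
[5.438e-01 2.000e-04 2.694e-01]
shift [-0.06 -0.04  0.08] turn [ 0.   -0.03 -0.  ] norm cm 0.1
shift [8.9 0.  0. ] turn [0. 0. 0.] norm cm 8.9
scene 88 rect 543.9 0.8 13.2 55.5 ang -5.4
side 161 rect 546.3 5.5 18.7 56.7 ang 175.6
wrist 1185 rect 543.9 0.4 11.9 53.1 ang -5.9
```

View pics/w5.png

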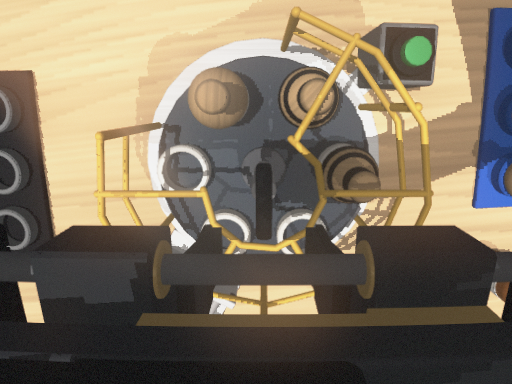

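{"method": "play_rows", "body": {
  "plan": [
    [[3,0,0,0,0,0],[6,0,0,0,0,0],[8.8,0,0,0,0,0],[8.8,0,0,0,0,0]]
  ]
}}

```text
time_s: 11.0
tcp_pos: [0.5437, 0.0001, 0.1831]
ee_rot: [[-0.002, 0.099, 0.995], [0.001, 0.995, -0.099], [-1.0, 0.001, -0.002]]
wrist_force: [0.0, -0.0, 0.0]
gripper_width: 0.501
```

{"method": "play_rows", "body": {
  "plan": [
    [[0,0,0,0,0,0],[0,0,0,0,0,0],[0,0,0,0,0,0],[0,0,0,0,0,0]]
  ],
  "hand": 0
}}

```text
time_s: 11.5
tcp_pos: [0.545, 0.0005, 0.1846]
ee_rot: [[0.002, 0.099, 0.995], [0.002, 0.995, -0.099], [-1.0, 0.002, 0.002]]
wrist_force: [1.0, -1.9, 2.6]
gripper_width: 0.136
```

{"method": "play_rows", "body": {
  "plan": [
    [[0,0,0,-0.6,0,0],[0,0,0,-1.2,0,0],[0,0,0,-1.8,0,0],[0,0,0,-2.4,0,0],[0,0,0,-3.0,0,0]]
  ]
}}

```text
time_s: 12.12
tcp_pos: [0.545, 0.0006, 0.1846]
ee_rot: [[0.002, -0.414, 0.91], [0.003, 0.91, 0.414], [-1.0, 0.002, 0.003]]
wrist_force: [-0.1, 0.5, 1.4]
gripper_width: 0.139
```

{"method": "play_rows", "body": {
  "plan": [
    [[0,0,0,-0.6,0,0],[0,0,0,-1.2,0,0],[0,0,0,-1.8,0,0],[0,0,0,-2.4,0,0],[0,0,0,-3.0,0,0]]
  ]
}}

```text
time_s: 12.75
tcp_pos: [0.545, 0.0007, 0.1846]
ee_rot: [[0.002, -0.814, 0.58], [0.002, 0.58, 0.814], [-1.0, 0.0, 0.003]]
wrist_force: [-0.2, 1.2, 0.8]
gripper_width: 0.136
```

{"method": "play_rows", "body": {
  "plan": [
    [[0,0,0,0,0,0],[0,0,0,0,0,0]]
  ]
}}

```text
time_s: 13.0
tcp_pos: [0.545, 0.0007, 0.1846]
ee_rot: [[0.002, -0.812, 0.584], [0.002, 0.584, 0.812], [-1.0, 0.0, 0.003]]
wrist_force: [-1.6, 1.6, 4.4]
gripper_width: 0.137
```

Turned 60°. Release, rise, and look.

{"method": "play_rows", "body": {
  "plan": [
    [[0,0,0,0,0,0],[0,0,0,0,0,0],[-4,0,0,0,0,0],[-9,0,0,0,0,0],[-12,0,0,0,0,0]]
  ],
  "hand": 0.5
}}

```text
time_s: 13.62
tcp_pos: [0.5454, 0.0, 0.3065]
ee_rot: [[0.004, -0.812, 0.584], [0.002, 0.584, 0.812], [-1.0, -0.002, 0.004]]
wrist_force: [0.6, -0.3, -0.0]
gripper_width: 0.486
```

```bash
python3 - <<'E'
from mv import *
gap=np.array([.4625,-.037,.091]); T=now(); T=go(T,gap+[0,0,.189],Rv(DN,114.3)); go(T,gap+[0,0,.031])
E
```

```text
shift [ 2.61  4.57 -7.86] turn [3.   0.03 0.  ] norm cm 9.5
shift [15.8  0.   0. ] turn [0. 0. 0.] norm cm 15.8
```

{"method": "play_rows", "body": {
  "plan": [
    [[0,1.5,-2.6,1,0,0],[0,3,-5.2,2,0,0],[0,4.55,-7.85,3,0,0],[0,4.55,-7.85,3,0,0],[0,4.55,-7.85,3,0,0]]
  ],
  "hand": 0.6
}}

```text
time_s: 14.25
tcp_pos: [0.4624, -0.0369, 0.304]
ee_rot: [[0.002, -0.412, 0.911], [0.002, 0.911, 0.412], [-1.0, 0.001, 0.002]]
wrist_force: [-0.2, -0.1, -0.2]
gripper_width: 0.604
```

```bash
python3 - <<'E'
from up import *
from mv import *
gap=np.array([.4625,-.037,.091]); T=now();print(T[0]); go(T,gap+[0,0,.031],Rv(DN,114.3))
upr(gap)
c,p,d=grab('wrist','w6')
E
```

```text
[ 0.46236255 -0.03692968  0.30396886]
shift [18.2  -0.04 -0.03] turn [ 0.    0.01 -0.01] norm cm 18.2
wrist ball [ 0.4623 -0.0372  0.0915] 1431 lean [ 0.003 -0.001] 365
scene ball [ 0.4606 -0.0358  0.0914] 240 lean [ 0.012 -0.002] 80
side ball [ 0.4646 -0.0341  0.0888] 172 lean [-0.01   0.006] 77
```

View pics/w6.png

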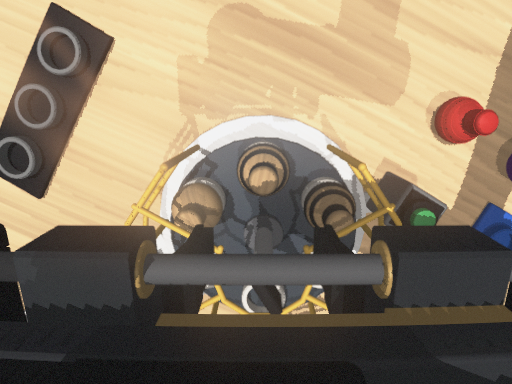

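```bash
python3 - <<'E'
import cv2
p=cv2.imread('pics/w6.png'); cv2.imwrite('pics/w6c.png',cv2.resize(p[120:260,150:380],None,fx=3.4,fy=3.4,interpolation=cv2.INTER_CUBIC))
E
```

```text
(no output)
```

View pics/w6c.png

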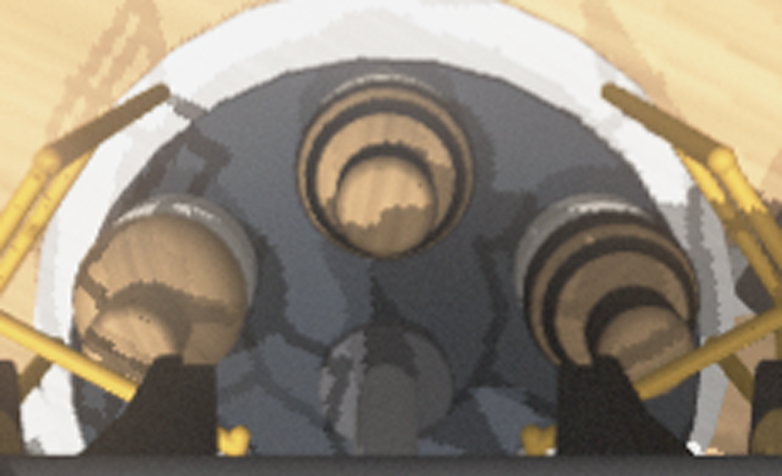

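{"method": "play_rows", "body": {
  "plan": [
    [[4,0,0,0,0,0],[8,0,0,0,0,0],[12,0,0,0,0,0],[16,0,0,0,0,0],[18.1,0,0,0,0,0]]
  ],
  "hand": 0.55
}}

```text
time_s: 15.08
tcp_pos: [0.4614, -0.0366, 0.1205]
ee_rot: [[-0.003, -0.412, 0.911], [0.001, 0.911, 0.412], [-1.0, 0.002, -0.002]]
wrist_force: [-0.4, -0.4, -0.2]
gripper_width: 0.55
```

{"method": "play_rows", "body": {
  "plan": [
    [[0,0,0,0,0,0],[0,0,0,0,0,0],[0,0,0,0,0,0],[0,0,0,0,0,0]]
  ],
  "hand": 0
}}

```text
time_s: 15.58
tcp_pos: [0.4631, -0.0364, 0.124]
ee_rot: [[0.004, -0.412, 0.911], [0.003, 0.911, 0.412], [-1.0, 0.001, 0.005]]
wrist_force: [0.5, 0.3, 2.0]
gripper_width: 0.321
```

```bash
cat > g3.py <<'E'
from mv import *
import sys
k=int(sys.argv[1]); rk=np.array([[.4397,-.331,.047],[.519,-.341,.047],[.598,-.351,.047]])[k]
T=now();print(T[0].round(4)); T=go(T,[.4625,-.037,.29]); T=go(T,rk+[0,0,.25],Rv(DN,114.3));go(T,rk+[0,0,.031])
print('direct');go(now(),rk+[0,0,.031])
E
python3 g3.py 0
```

```text
[ 0.4631 -0.0364  0.124 ]
shift [-16.6   -0.02  -0.  ] turn [0. 0. 0.] norm cm 16.6
shift [ -0.79 -25.85 -14.18] turn [ 0.    0.03 -0.  ] norm cm 29.5
shift [21.9  0.   0. ] turn [0. 0. 0.] norm cm 21.9
direct
shift [  4.52 -25.88 -14.29] turn [0. 0. 0.] norm cm 29.9
```

{"method": "play_rows", "body": {
  "plan": [
    [[-5,0,0,0,0,0],[-10,0,0,0,0,0],[-15,0,0,0,0,0],[-16,-5,-2.8,0,0,0],[-16,-10,-5.6,0,0,0]]
  ]
}}

```text
time_s: 16.2
tcp_pos: [0.4523, -0.1517, 0.2844]
ee_rot: [[0.005, -0.414, 0.91], [0.003, 0.91, 0.414], [-1.0, 0.0, 0.006]]
wrist_force: [1.7, -0.3, -1.7]
gripper_width: 0.326
```

{"method": "play_rows", "body": {
  "plan": [
    [[0,-5,-2.8,0,0,0],[0,-10.5,-5.6,0,0,0],[2,-15.9,-8.7,0,0,0],[6,-15.9,-8.7,0,0,0],[6,-15.9,-8.7,0,0,0]]
  ]
}}

```text
time_s: 16.82
tcp_pos: [0.4355, -0.3311, 0.2188]
ee_rot: [[-0.007, -0.409, 0.912], [0.007, 0.912, 0.409], [-1.0, 0.009, -0.004]]
wrist_force: [-0.0, 0.2, -1.6]
gripper_width: 0.323
```

```bash
python3 g3.py 0;python3 - <<'E'
from held import *
held();held('scene');ring((.4397,-.331),.028)
grab('wrist','w7');print(r.sense()['tcp_pos'])
E
```

```text
[ 0.4355 -0.3311  0.2188]
shift [-6.94 25.79 14.47] turn [0. 0. 0.] norm cm 30.4
shift [ -0.88 -25.88 -14.12] turn [-0.01 -0.02 -0.05] norm cm 29.5
shift [21.9  0.   0. ] turn [0. 0. 0.] norm cm 21.9
direct
shift [14.07 -0.29  0.44] turn [0. 0. 0.] norm cm 14.1
wrist tcp [ 0.4355 -0.3311  0.2188] ball [ 0.4342 -0.3318  0.1858] off [-0.0013 -0.0008 -0.033 ] 4004 0.0004
scene tcp [ 0.4374 -0.3316  0.2215] ball [ 0.4354 -0.3301  0.1887] off [-0.002   0.0014 -0.0329] 321 0.001
ring wrist [ 0.439  -0.3324] 531 0.0017
[ 0.43953486 -0.33152258  0.22450927]
```

View pics/w7.png

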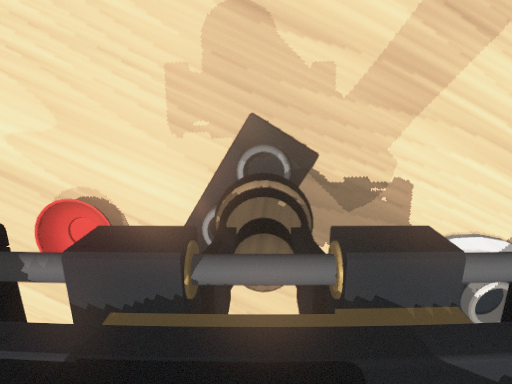

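{"method": "play_rows", "body": {
  "plan": [
    [[4,0,0,0,0,0],[8,0,0,0,0,0],[11.5,0,0,0,0,0],[13.3,0,0,0,0,0],[13.5,0,0,0,0,0]]
  ]
}}

```text
time_s: 17.65
tcp_pos: [0.4391, -0.3308, 0.0877]
ee_rot: [[0.001, -0.413, 0.911], [0.002, 0.911, 0.413], [-1.0, 0.001, 0.002]]
wrist_force: [-0.3, 0.3, -1.4]
gripper_width: 0.324
```

{"method": "play_rows", "body": {
  "plan": [
    [[0.4,0,0,0,0,0],[0.8,0,0,0,0,0],[1.0,0,0,0,0,0],[1.0,0,0,0,0,0]]
  ]
}}

```text
time_s: 18.15
tcp_pos: [0.4401, -0.3317, 0.0798]
ee_rot: [[0.005, -0.412, 0.911], [0.0, 0.911, 0.412], [-1.0, -0.002, 0.005]]
wrist_force: [-0.6, 3.4, 7.4]
gripper_width: 0.326
```

{"method": "play_rows", "body": {
  "plan": [
    [[0,0,0,0,0,0],[0,0,0,0,0,0],[-3,0,0,0,0,0],[-8,0,0,0,0,0],[-13,0,0,0,0,0]]
  ],
  "hand": 0.55
}}

```text
time_s: 18.77
tcp_pos: [0.4379, -0.3317, 0.2084]
ee_rot: [[-0.0, -0.411, 0.911], [0.002, 0.911, 0.411], [-1.0, 0.002, 0.001]]
wrist_force: [0.7, -1.0, -0.2]
gripper_width: 0.549
```

{"method": "play_rows", "body": {
  "plan": [
    [[-4,4,2,0,0,0],[-8,8,4,0,0,0],[-8,13,6.5,0,0,0],[-8,18,9,0,0,0],[-8,23,11.5,0,0,0]]
  ]
}}

```text
time_s: 19.4
tcp_pos: [0.448, -0.0734, 0.288]
ee_rot: [[0.002, -0.411, 0.912], [0.002, 0.912, 0.411], [-1.0, 0.001, 0.002]]
wrist_force: [0.9, 0.2, -0.7]
gripper_width: 0.549
```

```bash
python3 - <<'E'
from axis import *
from up import upr
import mv
axes([(.511,.339,.047),(.5905,.3335,.047)])
upr((.4397,-.331,.047))
c,p,d=grab('scene','s6')
for az in (69,): 
    cc=np.array([.5115,.3385,.047]);v=np.array([.198,.513,.835]);v/=np.linalg.norm(v)
    T=mv.now();print(T[0]);T=mv.go(T,[.50,.2,.33],mv.Rv(v,159));T=mv.go(T,cc+.1*v);mv.go(T,cc+.031*v)
E
```

```text
0 c [[0.5094, 0.3394, 0.0471], [0.5129, 0.338, 0.0458]] 236 v [0.209 0.508 0.836] tilt 33.3 az 67.6 0.0029
1 c [[0.5889, 0.3335, 0.048], [0.5928, 0.3337, 0.046]] 240 v [-0.339 -0.457  0.823] tilt 34.6 az -126.6 0.0026
wrist ball [ 0.4395 -0.332   0.0474] 1831 lean [0.015 0.01 ] 578
scene ball [ 0.4385 -0.3294  0.0471] 278 lean [0.015 0.002] 79
side ball [ 0.4415 -0.33    0.0446] 167 lean [0.007 0.039] 57
[ 0.44828617 -0.0754172   0.28770897]
shift [-4.17 22.99 16.04] turn [-4.34  3.18 -1.3 ] norm cm 28.3
shift [ 6.3   3.87 26.71] turn [0. 0. 0.] norm cm 27.7
shift [ 6.9 -0.  -0. ] turn [0. 0. 0.] norm cm 6.9
```

View pics/s6.png

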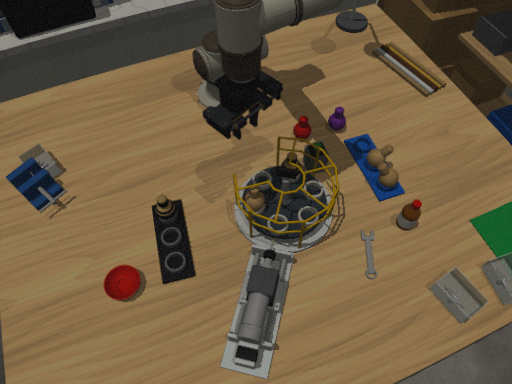

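{"method": "play_rows", "body": {
  "plan": [
    [[-2,4,2.5,-0.8,0.6,-0.25],[-4,9,5.5,-1.6,1.2,-0.5],[-4.2,14,9,-2.4,1.8,-0.75],[-4.2,19,13,-3.2,2.4,-1],[-4.2,23,16,-4,3,-1.2]]
  ],
  "hand": 0.6
}}

```text
time_s: 20.32
tcp_pos: [0.5008, 0.2013, 0.3301]
ee_rot: [[-0.208, -0.911, 0.355], [-0.482, 0.412, 0.773], [-0.851, -0.011, -0.525]]
wrist_force: [2.3, -0.2, 0.9]
gripper_width: 0.601
```

```bash
cat > g4.py <<'E'
import numpy as np
import mv
cc=np.array([.5113,.3387,.047]);v=np.array([.205,.51,.835]);v/=np.linalg.norm(v);R=mv.Rv(v,158)
T=mv.now();print(T[0]);mv.go(T,cc+.1*v,R);mv.go(T,cc+.045*v,R);mv.go(T,cc+.031*v,R)
E
python3 g4.py
```

```text
[0.50077135 0.20134312 0.33014669]
shift [ 7.25  5.14 26.15] turn [-0.23  0.16 -0.08] norm cm 27.6
shift [12.75  5.06 26.  ] turn [-0.23  0.16 -0.08] norm cm 29.4
shift [14.15  5.04 25.96] turn [-0.23  0.16 -0.08] norm cm 30.0
```

{"method": "play_rows", "body": {
  "plan": [
    [[0.5,1,5.5,-0.2,0.1,0],[1,2,11,-0.23,0.16,-0.08],[2,3,16.5,-0.23,0.16,-0.08],[3,4,22,-0.23,0.16,-0.08],[6,5.1,26.1,-0.23,0.16,-0.08]]
  ]
}}

```text
time_s: 20.95
tcp_pos: [0.5362, 0.3952, 0.14]
ee_rot: [[-0.204, -0.926, 0.318], [-0.506, 0.378, 0.775], [-0.838, -0.003, -0.546]]
wrist_force: [0.3, 0.4, -0.1]
gripper_width: 0.597
```

{"method": "play_rows", "body": {
  "plan": [
    [[3,0,0,0,0,0],[5,0,0,0,0,0],[5,0,0,0,0,0]]
  ]
}}

```text
time_s: 21.32
tcp_pos: [0.5245, 0.3669, 0.0987]
ee_rot: [[-0.208, -0.926, 0.317], [-0.509, 0.379, 0.773], [-0.835, -0.001, -0.55]]
wrist_force: [-0.2, 0.2, -0.0]
gripper_width: 0.602
```

```bash
python3 g4.py; python3 -c "
from h import *
grab('wrist','w8')"
```

```text
[0.52447763 0.3668611  0.09866022]
shift [-3.98  0.19  0.25] turn [-0.02 -0.   -0.02] norm cm 4.0
shift [1.52 0.17 0.25] turn [-0.02 -0.   -0.02] norm cm 1.6
shift [2.92 0.17 0.25] turn [-0.02 -0.   -0.02] norm cm 2.9
```

View pics/w8.png

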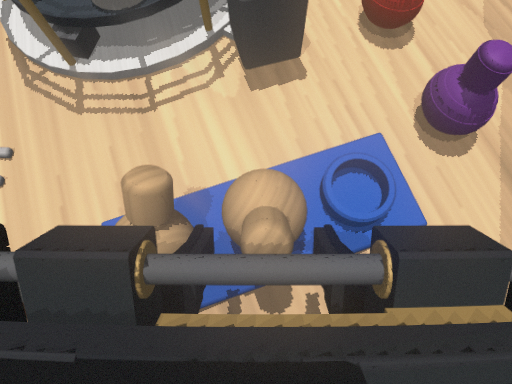

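{"method": "play_rows", "body": {
  "plan": [
    [[0.2,0.15,0.2,0,0,0],[1.2,0.17,0.25,0,0,0],[2.2,0.17,0.25,0,0,0],[2.9,0.17,0.25,0,0,0],[2.9,0.17,0.25,0,0,0]]
  ],
  "hand": 0.5
}}

```text
time_s: 22.0
tcp_pos: [0.517, 0.3568, 0.0743]
ee_rot: [[-0.205, -0.927, 0.315], [-0.508, 0.376, 0.775], [-0.837, -0.002, -0.547]]
wrist_force: [-0.1, 0.4, 0.1]
gripper_width: 0.502
```

{"method": "play_rows", "body": {
  "plan": [
    [[0,0,0,0,0,0],[0,0,0,0,0,0],[0,0,0,0,0,0],[0,0,0,0,0,0]]
  ],
  "hand": 0
}}

```text
time_s: 22.5
tcp_pos: [0.5179, 0.3575, 0.0753]
ee_rot: [[-0.202, -0.927, 0.316], [-0.507, 0.375, 0.776], [-0.838, -0.003, -0.545]]
wrist_force: [1.5, -0.2, 1.0]
gripper_width: 0.325
```

```bash
python3 g1.py
```

```text
shift [-16.07   5.19 -16.54] turn [ 4.24 -3.14  1.27] norm cm 23.6
shift [  0.   -34.03 -13.98] turn [0. 0. 0.] norm cm 36.8
shift [17.8  0.   0. ] turn [0. 0. 0.] norm cm 17.8
```

{"method": "play_rows", "body": {
  "plan": [
    [[-4,0,0,0,0,0],[-8,0.5,-2.5,0.8,-0.6,0.25],[-11,1.5,-6.5,1.6,-1.2,0.5],[-13.5,3,-11,2.4,-1.8,0.75],[-16,5,-15,3.2,-2.4,1]]
  ]
}}

```text
time_s: 23.12
tcp_pos: [0.4555, 0.3402, 0.2918]
ee_rot: [[-0.091, -0.564, 0.821], [-0.101, 0.825, 0.556], [-0.991, -0.032, -0.132]]
wrist_force: [-0.5, 0.0, -0.5]
gripper_width: 0.327
```

```bash
python3 g1.py; python3 -c "
from mv import *
go(now(),[.4625,-.0365,.30],Rv(DN,114.3))"
```

```text
shift [-0.65 -0.56 -1.12] turn [ 0.99 -0.74  0.25] norm cm 1.4
shift [  0.   -34.03 -13.98] turn [0. 0. 0.] norm cm 36.8
shift [17.8  0.   0. ] turn [0. 0. 0.] norm cm 17.8
shift [  2.93 -31.51 -20.47] turn [ 0.99 -0.74  0.25] norm cm 37.7
```

{"method": "play_rows", "body": {
  "plan": [
    [[0.3,-5,-3.2,0.5,-0.4,0.12],[0.6,-10,-6.4,1,-0.74,0.25],[1.2,-15,-9.7,1,-0.74,0.25],[1.8,-20,-13,1,-0.74,0.25],[2.4,-25,-16.3,1,-0.74,0.25]]
  ]
}}

```text
time_s: 23.75
tcp_pos: [0.4618, 0.0399, 0.2973]
ee_rot: [[-0.003, -0.416, 0.909], [-0.003, 0.909, 0.416], [-1.0, -0.002, -0.004]]
wrist_force: [0.9, 0.8, -2.2]
gripper_width: 0.326
```

```bash
python3 -c "
from mv import *
go(now(),[.4625,-.0365,.30],Rv(DN,114.3))"
```

```text
shift [-0.25 -6.98 -3.12] turn [ 0.03 -0.02  0.01] norm cm 7.6
```

{"method": "play_rows", "body": {
  "plan": [
    [[0,-4,-1.8,0,0,0],[0,-7,-3.1,0,0,0],[0,-7,-3.1,0,0,0],[0,-7,-3.1,0,0,0]]
  ]
}}

```text
time_s: 24.25
tcp_pos: [0.4635, -0.0347, 0.2975]
ee_rot: [[-0.003, -0.415, 0.91], [-0.003, 0.91, 0.415], [-1.0, -0.002, -0.004]]
wrist_force: [0.1, 0.9, -1.9]
gripper_width: 0.323
```

```bash
python3 -c "
from held import *
held();held('scene');ring((.4626,-.037),.072)
print(r.sense()['tcp_pos']); grab('wrist','w9')"
```

```text
wrist tcp [ 0.4635 -0.0347  0.2975] ball [ 0.4613 -0.0376  0.2624] off [-0.0022 -0.0029 -0.0351] 4033 0.0003
scene tcp [ 0.4636 -0.0344  0.2976] ball [ 0.4591 -0.0359  0.263 ] off [-0.0045 -0.0015 -0.0345] 336 0.0009
ring wrist [ 0.462  -0.0373] 497 0.0017
[ 0.46382805 -0.03414462  0.29768012]
```

View pics/w9.png

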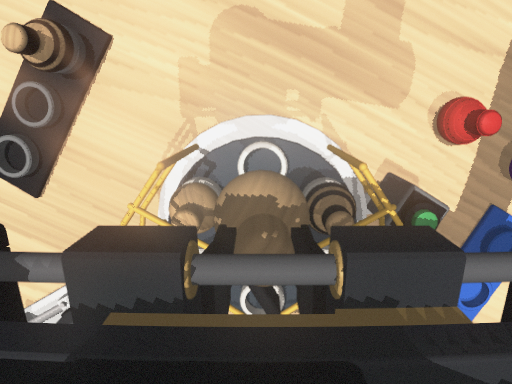

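{"method": "play_rows", "body": {
  "plan": [
    [[4,0,0,0,0,0],[8,0,0,0,0,0],[12,0,0,0,0,0],[15,0,0,0,0,0],[16.3,0,0,0,0,0]]
  ]
}}

```text
time_s: 25.08
tcp_pos: [0.4629, -0.0353, 0.1334]
ee_rot: [[-0.005, -0.416, 0.909], [-0.005, 0.909, 0.416], [-1.0, -0.002, -0.006]]
wrist_force: [-0.0, -0.3, -1.2]
gripper_width: 0.323
```

{"method": "play_rows", "body": {
  "plan": [
    [[0.4,0,0,0,0,0],[0.7,0,0,0,0,0],[0.9,0,0,0,0,0],[0.9,0,0,0,0,0]]
  ]
}}

```text
time_s: 25.58
tcp_pos: [0.4647, -0.0353, 0.127]
ee_rot: [[0.001, -0.416, 0.909], [-0.003, 0.909, 0.416], [-1.0, -0.003, -0.0]]
wrist_force: [-0.4, 1.6, 1.0]
gripper_width: 0.325
```

{"method": "play_rows", "body": {
  "plan": [
    [[0.15,0,0,0,0,0],[0.15,0,0,0,0,0]]
  ]
}}

```text
time_s: 25.82
tcp_pos: [0.4654, -0.0352, 0.1264]
ee_rot: [[0.003, -0.416, 0.909], [-0.003, 0.909, 0.416], [-1.0, -0.004, 0.001]]
wrist_force: [-0.7, 2.8, 8.3]
gripper_width: 0.329
```

{"method": "play_rows", "body": {
  "plan": [
    [[0,0,0,0,0,0],[0,0,0,0,0,0],[0,0,0,0,0,0],[-4,0,0,0,0,0],[-9,0,0,0,0,0]]
  ],
  "hand": 0.55
}}

```text
time_s: 26.45
tcp_pos: [0.4628, -0.0356, 0.2142]
ee_rot: [[-0.006, -0.415, 0.91], [-0.005, 0.91, 0.415], [-1.0, -0.002, -0.007]]
wrist_force: [1.5, -0.8, 0.1]
gripper_width: 0.552
```

{"method": "play_rows", "body": {
  "plan": [
    [[-5,0,0,0,0,0],[-9,0,0,0,0,0],[-9,0,0,0,0,0]]
  ]
}}

```text
time_s: 26.82
tcp_pos: [0.4654, -0.0349, 0.3076]
ee_rot: [[0.005, -0.416, 0.91], [-0.003, 0.91, 0.416], [-1.0, -0.005, 0.004]]
wrist_force: [-0.3, 0.0, -0.9]
gripper_width: 0.552
```

```bash
python3 -c "
from up import *
upr((.462,-.037,.091))
import hd; hd.handle()"
```

```text
wrist ball [ 0.4624 -0.0372  0.0911] 1356 lean [0.028 0.059] 316
scene ball [ 0.4601 -0.0358  0.0916] 236 lean [0.025 0.06 ] 78
side ball [ 0.465  -0.0341  0.0888] 174 lean [0.012 0.057] 73
scene 102 rect 544.2 0.6 53.5 13.9 ang 54.3
side 149 rect 544.3 5.2 53.2 17.3 ang 52.8
wrist 485 rect 548.2 5.3 38.6 12.5 ang 59.9
```

```bash
python3 g2.py 144.3
```

```text
[ 0.4633 -0.0351  0.3029]
shift [ 3.24 -0.2   8.85] turn [-2.98 -0.04  0.  ] norm cm 9.4
shift [8.9 0.  0. ] turn [0. 0. 0.] norm cm 8.9
```

{"method": "play_rows", "body": {
  "plan": [
    [[0,0,3,-1,0,0],[0,-0.1,6,-2,0,0],[1,-0.2,8.85,-3,0,0],[3,-0.2,8.85,-3,0,0],[3,-0.2,8.85,-3,0,0]]
  ],
  "hand": 0.5
}}

```text
time_s: 27.75
tcp_pos: [0.5441, -0.0003, 0.2713]
ee_rot: [[-0.008, -0.815, 0.58], [-0.005, 0.58, 0.815], [-1.0, 0.003, -0.009]]
wrist_force: [-0.0, 0.2, 0.4]
gripper_width: 0.505
```

```bash
python3 g2.py 144.3; python3 -c "
import hd; hd.handle()"; python3 g2.py 144.3
```

```text
[ 5.441e-01 -3.000e-04  2.713e-01]
shift [ 0.13 -0.03  0.02] turn [ 0.02 -0.05 -0.02] norm cm 0.1
shift [8.9 0.  0. ] turn [0. 0. 0.] norm cm 8.9
scene 105 rect 543.7 1.0 53.3 14.9 ang 54.4
side 145 rect 545.0 5.9 54.3 17.9 ang 54.7
wrist 1151 rect 544.0 -0.6 53.2 11.7 ang 54.0
[ 5.454e-01 -3.000e-04  2.747e-01]
shift [ 0.47  0.07 -0.05] turn [ 0.03 -0.02  0.01] norm cm 0.5
shift [8.9 0.  0. ] turn [0. 0. 0.] norm cm 8.9
```

{"method": "play_rows", "body": {
  "plan": [
    [[3,0,0,0,0,0],[6,0,0,0,0,0],[9.1,0,0,0,0,0],[9.1,0,0,0,0,0]]
  ]
}}

```text
time_s: 28.4
tcp_pos: [0.5438, -0.0009, 0.182]
ee_rot: [[-0.005, -0.814, 0.58], [-0.005, 0.58, 0.814], [-1.0, 0.002, -0.007]]
wrist_force: [0.7, -0.9, 0.5]
gripper_width: 0.502
```

{"method": "play_rows", "body": {
  "plan": [
    [[0,0,0,0,0,0],[0,0,0,0,0,0],[0,0,0,0,0,0],[0,0,0,0,0,0]]
  ],
  "hand": 0
}}

```text
time_s: 28.9
tcp_pos: [0.5445, 0.0, 0.1837]
ee_rot: [[-0.002, -0.814, 0.58], [-0.003, 0.58, 0.814], [-1.0, 0.0, -0.004]]
wrist_force: [-4.4, 5.7, 4.3]
gripper_width: 0.137
```

{"method": "play_rows", "body": {
  "plan": [
    [[0,0,0,-0.6,0,0],[0,0,0,-1.2,0,0],[0,0,0,-1.8,0,0],[0,0,0,-2.4,0,0],[0,0,0,-3.0,0,0]]
  ]
}}

```text
time_s: 29.52
tcp_pos: [0.5447, 0.0001, 0.1837]
ee_rot: [[-0.002, -0.996, 0.092], [-0.003, 0.092, 0.996], [-1.0, 0.002, -0.003]]
wrist_force: [-2.3, 2.4, 2.8]
gripper_width: 0.137
```

{"method": "play_rows", "body": {
  "plan": [
    [[0,0,0,-0.6,0,0],[0,0,0,-1.2,0,0],[0,0,0,-1.8,0,0],[0,0,0,-2.4,0,0],[0,0,0,-3.0,0,0]]
  ]
}}

```text
time_s: 30.15
tcp_pos: [0.5449, 0.0001, 0.1837]
ee_rot: [[-0.002, -0.908, -0.419], [-0.003, -0.419, 0.908], [-1.0, 0.003, -0.002]]
wrist_force: [-2.5, 2.3, 1.8]
gripper_width: 0.133
```

{"method": "play_rows", "body": {
  "plan": [
    [[0,0,0,0,0,0],[0,0,0,0,0,0]]
  ]
}}

```text
time_s: 30.4
tcp_pos: [0.5449, 0.0001, 0.1837]
ee_rot: [[-0.002, -0.91, -0.414], [-0.003, -0.414, 0.91], [-1.0, 0.003, -0.002]]
wrist_force: [-4.0, 4.9, 4.3]
gripper_width: 0.135
```

{"method": "play_rows", "body": {
  "plan": [
    [[0,0,0,0,0,0],[0,0,0,0,0,0],[-4,0,0,0,0,0],[-9,0,0,0,0,0],[-12,0,0,0,0,0]]
  ],
  "hand": 0.5
}}

```text
time_s: 31.02
tcp_pos: [0.5461, -0.0004, 0.3056]
ee_rot: [[0.002, -0.91, -0.415], [-0.004, -0.415, 0.91], [-1.0, -0.0, -0.004]]
wrist_force: [0.9, 0.3, -0.6]
gripper_width: 0.491
```

```bash
cat > g5.py <<'E'
from mv import *
gap=np.array([.4625,-.037,.091]); T=now();print(T[0]); T=go(T,gap+[0,0,.214],Rv(DN,114.3)); go(T,gap+[0,0,.031])
E
python3 g5.py
```

```text
[ 5.46094205e-01 -3.51192708e-04  3.05620757e-01]
shift [0.06 9.13 0.13] turn [ 9.02 -0.02  0.02] norm cm 9.1
shift [18.3  0.   0. ] turn [0. 0. 0.] norm cm 18.3
```

{"method": "play_rows", "body": {
  "plan": [
    [[0,2,0,1,0,0],[0,4,0,2,0,0],[0,6,0,3,0,0],[0,8,0,4,0,0],[0,9.1,0.1,5,0,0]]
  ],
  "hand": 0.55
}}

```text
time_s: 31.65
tcp_pos: [0.4613, -0.0376, 0.3033]
ee_rot: [[-0.002, -0.9, 0.436], [-0.004, 0.436, 0.9], [-1.0, -0.0, -0.004]]
wrist_force: [0.4, 0.2, -0.6]
gripper_width: 0.554
```

{"method": "play_rows", "body": {
  "plan": [
    [[0,0,0,1,0,0],[0,0,0,2,0,0],[0,0,0,3,0,0],[0,0,0,4,0,0],[0,0,0,4,0,0]]
  ]
}}

```text
time_s: 32.28
tcp_pos: [0.4621, -0.0372, 0.3031]
ee_rot: [[-0.002, -0.417, 0.909], [-0.004, 0.909, 0.417], [-1.0, -0.003, -0.004]]
wrist_force: [-0.1, 0.9, 0.2]
gripper_width: 0.553
```

```bash
python3 - <<'E'
from up import *
upr((.462,-.037,.091)); grab('wrist','w10')
E
python3 g5.py
```

```text
wrist ball [ 0.4623 -0.0371  0.0914] 1435 lean [0.004 0.   ] 359
scene ball [ 0.4608 -0.0361  0.0916] 241 lean [-0.002  0.01 ] 80
side ball [ 0.4646 -0.0344  0.0888] 177 lean [-0.004  0.016] 76
[ 0.46207149 -0.03702246  0.30327117]
shift [-0.17 -0.02  0.04] turn [ 0.03 -0.02  0.02] norm cm 0.2
shift [18.3  0.   0. ] turn [0. 0. 0.] norm cm 18.3
```

View pics/w10.png

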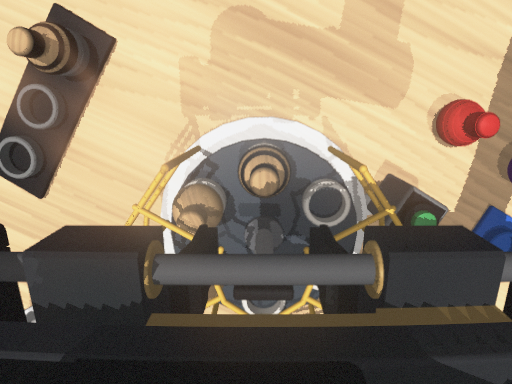

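{"method": "play_rows", "body": {
  "plan": [
    [[4,0,0,0,0,0],[8,0,0,0,0,0],[12,0,0,0,0,0],[16,0,0,0,0,0],[18.0,0,0,0,0,0]]
  ]
}}

```text
time_s: 33.1
tcp_pos: [0.4606, -0.0379, 0.1213]
ee_rot: [[-0.005, -0.417, 0.909], [-0.005, 0.909, 0.417], [-1.0, -0.002, -0.006]]
wrist_force: [0.2, -0.3, -0.2]
gripper_width: 0.555
```

{"method": "play_rows", "body": {
  "plan": [
    [[0,0,0,0,0,0],[0,0,0,0,0,0],[0,0,0,0,0,0],[0,0,0,0,0,0]]
  ],
  "hand": 0
}}

```text
time_s: 33.6
tcp_pos: [0.4626, -0.0374, 0.1245]
ee_rot: [[0.001, -0.416, 0.909], [-0.003, 0.909, 0.416], [-1.0, -0.003, -0.0]]
wrist_force: [-1.0, 1.2, 2.2]
gripper_width: 0.327
```

{"method": "play_rows", "body": {
  "plan": [
    [[-5,0,0,0,0,0],[-10,0,0,0,0,0],[-15,0,0,0,0,0],[-17,-5,0,0,0,0],[-17,-10,0,0,0,0]]
  ]
}}

```text
time_s: 34.22
tcp_pos: [0.5048, -0.1285, 0.2965]
ee_rot: [[0.004, -0.417, 0.909], [-0.004, 0.909, 0.417], [-1.0, -0.005, 0.002]]
wrist_force: [0.5, 0.2, -1.5]
gripper_width: 0.328
```

```bash
python3 g3.py 2
```

```text
[ 0.5048 -0.1285  0.2965]
shift [ 0.6  10.09 -0.03] turn [0. 0. 0.] norm cm 10.1
shift [ -0.53 -34.19  -0.79] turn [0.04 0.01 0.03] norm cm 34.2
shift [21.9  0.   0. ] turn [0. 0. 0.] norm cm 21.9
direct
shift [ 21.97 -24.    -0.87] turn [0. 0. 0.] norm cm 32.5
```

{"method": "play_rows", "body": {
  "plan": [
    [[0,-6,-0.2,0,0,0],[0,-12,-0.4,0,0,0],[0,-18,-0.6,0,0,0],[2,-23.5,-0.9,0,0,0],[6,-24,-0.9,0,0,0]]
  ]
}}

```text
time_s: 34.85
tcp_pos: [0.596, -0.3539, 0.2333]
ee_rot: [[0.0, -0.412, 0.911], [-0.005, 0.911, 0.412], [-1.0, -0.005, -0.002]]
wrist_force: [-0.2, 1.0, -2.4]
gripper_width: 0.325
```

{"method": "play_rows", "body": {
  "plan": [
    [[2,0,0,0,0,0],[2,0,0,0,0,0],[2,0,0,0,0,0]]
  ]
}}

```text
time_s: 35.22
tcp_pos: [0.5955, -0.3505, 0.2158]
ee_rot: [[0.0, -0.416, 0.909], [-0.005, 0.909, 0.416], [-1.0, -0.005, -0.002]]
wrist_force: [-0.6, -0.2, -0.7]
gripper_width: 0.322
```

```bash
python3 g3.py 2;python3 - <<'E'
from held import *
held();held('scene');ring((.598,-.351),.028)
grab('wrist','w11');print(r.sense()['tcp_pos'])
E
```

```text
[ 0.5955 -0.3505  0.2158]
shift [-7.58 34.    0.93] turn [0. 0. 0.] norm cm 34.9
shift [ -0.54 -34.19  -0.74] turn [ 0.03 -0.01  0.03] norm cm 34.2
shift [21.9  0.   0. ] turn [0. 0. 0.] norm cm 21.9
direct
shift [13.78 -0.09  0.23] turn [0. 0. 0.] norm cm 13.8
wrist tcp [ 0.5955 -0.3505  0.2158] ball [ 0.5952 -0.3507  0.1822] off [-0.0003 -0.0003 -0.0335] 3943 0.0004
scene tcp [ 0.5957 -0.3504  0.2163] ball [ 0.5953 -0.3484  0.1822] off [-0.0004  0.002  -0.0341] 339 0.0009
ring wrist [ 0.5979 -0.3524] 518 0.0017
[ 0.5955071  -0.35018491  0.2159385 ]
```

View pics/w11.png

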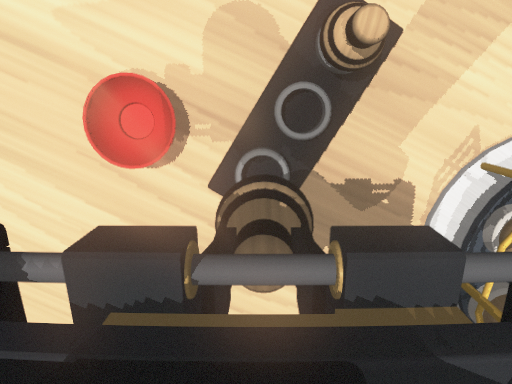

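{"method": "play_rows", "body": {
  "plan": [
    [[4,-0.2,0.15,0,0,0],[8,-0.2,0.15,0,0,0],[11,-0.2,0.15,0,0,0],[12.5,-0.2,0.15,0,0,0],[12.7,-0.2,0.15,0,0,0]]
  ]
}}

```text
time_s: 36.05
tcp_pos: [0.597, -0.3519, 0.0872]
ee_rot: [[-0.002, -0.416, 0.909], [-0.004, 0.909, 0.416], [-1.0, -0.003, -0.004]]
wrist_force: [0.2, 0.3, -0.6]
gripper_width: 0.328
```

{"method": "play_rows", "body": {
  "plan": [
    [[0.4,0,0,0,0,0],[0.7,0,0,0,0,0],[0.9,0,0,0,0,0],[0.9,0,0,0,0,0]]
  ]
}}

```text
time_s: 36.55
tcp_pos: [0.5982, -0.3522, 0.0805]
ee_rot: [[0.002, -0.416, 0.909], [-0.005, 0.909, 0.416], [-1.0, -0.005, -0.001]]
wrist_force: [1.0, 2.6, 5.4]
gripper_width: 0.324
```

Seated. Release and go back toward the blanks.

{"method": "play_rows", "body": {
  "plan": [
    [[0,0,0,0,0,0],[0,0,0,0,0,0],[-3,0,0,0,0,0],[-8,0,0,0,0,0],[-14,0,0,0,0,0]]
  ],
  "hand": 0.55
}}

```text
time_s: 37.17
tcp_pos: [0.5962, -0.3512, 0.2178]
ee_rot: [[-0.006, -0.415, 0.91], [-0.002, 0.91, 0.415], [-1.0, 0.0, -0.006]]
wrist_force: [0.9, -0.4, 0.6]
gripper_width: 0.551
```

{"method": "play_rows", "body": {
  "plan": [
    [[-5,3,0,0,0,0],[-8,8,0,0,0,0],[-8,14,0,0,0,0],[-8,20,0,0,0,0],[-8,26,0,0,0,0]]
  ]
}}

```text
time_s: 37.8
tcp_pos: [0.4881, -0.1133, 0.2972]
ee_rot: [[-0.002, -0.415, 0.91], [-0.004, 0.91, 0.415], [-1.0, -0.003, -0.004]]
wrist_force: [0.2, 0.4, 0.1]
gripper_width: 0.553
```

```bash
cat > g6.py <<'E'
from mv import *
import sys
c=np.array([.5907,.3336,.047]);v=np.array([-.339,-.454,.825]);v/=np.linalg.norm(v);R=Rv(v,143.3)
T=now();print(T[0]); T2=go(T,[.5,.2,.33],R);T2=go(T2,c+.1*v);go(T2,c+.031*v);print('direct');go(T,c+.1*v,R);go(T,c+.031*v,R)
E
python3 - <<'E'
from axis import *
from up import upr
axes([(.5905,.3335,.047)]); upr((.598,-.351,.047),('wrist','scene')); grab('side','d1')
E
python3 g6.py
```

```text
0 c [[0.5887, 0.3336, 0.0477], [0.5925, 0.3337, 0.046]] 239 v [-0.344 -0.459  0.819] tilt 35.0 az -126.8 0.0027
wrist ball [ 0.5982 -0.3518  0.0474] 1508 lean [0.012 0.001] 486
scene ball [ 0.5976 -0.35    0.0467] 301 lean [0.013 0.011] 89
[ 0.48942199 -0.1146614   0.29766843]
shift [-3.36 28.16 14.04] turn [-2.78 -3.4   0.87] norm cm 31.6
shift [22.46  0.73 -2.72] turn [0. 0. 0.] norm cm 22.6
shift [ 6.9  0.  -0. ] turn [0. 0. 0.] norm cm 6.9
direct
shift [16.65 33.88 22.94] turn [-2.78 -3.4   0.87] norm cm 44.2
shift [22.32 35.78 26.39] turn [-2.78 -3.4   0.87] norm cm 49.7
```

View pics/d1.png

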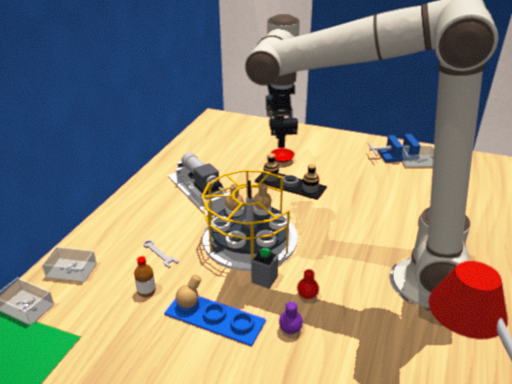

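```bash
cat > g6.py <<'E'
from mv import *
import sys
c=np.array([.5907,.3336,.047]);v=np.array([-.342,-.457,.822]);v/=np.linalg.norm(v)
h=v[:2]/np.linalg.norm(v[:2]); a=np.radians(28); w=np.r_[h*np.sin(a),np.cos(a)]
R=Rv(w,143.3); g=c+.05*v-.019*w
T=now();print(T[0],'g',g); T2=go(T,[.5,.2,.36],R);T2=go(T2,g+.08*w);go(T2,g);print('direct');go(T,g+.08*w,R);go(T,g,R)
E
python3 g6.py
```

```text
[ 0.48942199 -0.1146614   0.29766843] g [0.57895726 0.31790867 0.07129327]
shift [-6.36 28.15 14.04] turn [-2.81 -2.76  0.71] norm cm 32.1
shift [24.14  0.74 -1.04] turn [0. 0. 0.] norm cm 24.2
shift [ 8. -0.  0.] turn [0. 0. 0.] norm cm 8.0
direct
shift [15.4  33.86 22.89] turn [-2.81 -2.76  0.71] norm cm 43.7
shift [22.45 35.68 26.21] turn [-2.81 -2.76  0.71] norm cm 49.6
```

{"method": "play_rows", "body": {
  "plan": [
    [[-2,5,2.5,-0.5,-0.5,0.1],[-4,10.5,5,-1.1,-1.1,0.3],[-6,16,8,-1.7,-1.7,0.4],[-6.3,21.5,10.7,-2.3,-2.2,0.6],[-6.3,27,13.5,-2.8,-2.75,0.7]]
  ],
  "hand": 0.6
}}

```text
time_s: 38.67
tcp_pos: [0.5015, 0.1859, 0.3603]
ee_rot: [[0.285, -0.8, 0.528], [0.375, 0.6, 0.706], [-0.882, -0.003, 0.471]]
wrist_force: [1.2, 0.3, -0.5]
gripper_width: 0.6
```

```bash
python3 g6.py
```

```text
[0.50151971 0.1858715  0.3603014 ] g [0.57895726 0.31790867 0.07129327]
shift [0.51 0.97 0.9 ] turn [-0.01  0.01  0.02] norm cm 1.4
shift [24.14  0.74 -1.04] turn [0. 0. 0.] norm cm 24.2
shift [ 8. -0.  0.] turn [0. 0. 0.] norm cm 8.0
direct
shift [24.65  1.78 -0.18] turn [-0.01  0.01  0.02] norm cm 24.7
shift [32.65  1.81 -0.19] turn [-0.01  0.01  0.02] norm cm 32.7
```

{"method": "play_rows", "body": {
  "plan": [
    [[6,0.6,0,0,0,0],[12,1.2,0,0,0,0],[18,1.8,-0.2,0,0,0],[24,1.8,-0.2,0,0,0],[28,1.8,-0.2,0,0,0]]
  ]
}}

```text
time_s: 39.3
tcp_pos: [0.5642, 0.2979, 0.1067]
ee_rot: [[0.279, -0.799, 0.533], [0.37, 0.602, 0.708], [-0.886, -0.0, 0.463]]
wrist_force: [0.8, -0.5, 0.4]
gripper_width: 0.599
```

```bash
python3 -c "
from h import *
r.capture('wrist');r.capture('wrist')
grab('wrist','w12')"; python3 g6.py
```

```text
[0.56363119 0.29753234 0.10739272] g [0.57895726 0.31790867 0.07129327]
shift [-27.77  -0.77   1.36] turn [-0.02 -0.05  0.01] norm cm 27.8
shift [24.14  0.74 -1.04] turn [0. 0. 0.] norm cm 24.2
shift [ 8. -0.  0.] turn [0. 0. 0.] norm cm 8.0
direct
shift [-3.62 -0.01  0.53] turn [-0.02 -0.05  0.01] norm cm 3.7
shift [ 4.38 -0.    0.59] turn [-0.02 -0.05  0.01] norm cm 4.4
```

View pics/w12.png

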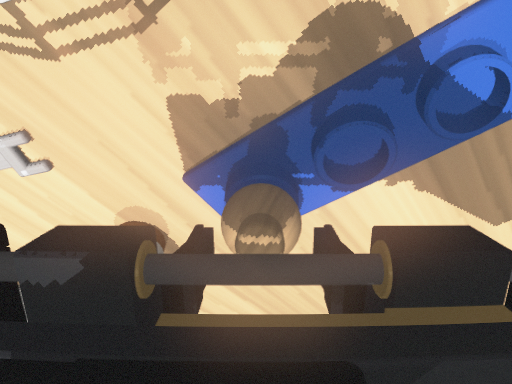

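{"method": "play_rows", "body": {
  "plan": [
    [[0,0,0.6,0,0,0],[1.5,0,0.6,0,0,0],[3,0,0.6,0,0,0],[4.3,0,0.6,0,0,0],[4.3,0,0.6,0,0,0]]
  ]
}}

```text
time_s: 40.08
tcp_pos: [0.578, 0.3191, 0.074]
ee_rot: [[0.279, -0.8, 0.531], [0.372, 0.6, 0.708], [-0.885, -0.0, 0.465]]
wrist_force: [-0.2, -0.3, 0.4]
gripper_width: 0.6
```

{"method": "play_rows", "body": {
  "plan": [
    [[0,0,0,0,0,0],[0,0,0,0,0,0],[0,0,0,0,0,0],[0,0,0,0,0,0]]
  ],
  "hand": 0
}}

```text
time_s: 40.58
tcp_pos: [0.5792, 0.3191, 0.0765]
ee_rot: [[0.283, -0.8, 0.529], [0.374, 0.6, 0.707], [-0.883, -0.002, 0.469]]
wrist_force: [1.7, -0.8, 1.8]
gripper_width: 0.33
```

```bash
python3 g6.py | tail -1; cat > g7.py <<'E'
from mv import *
R=Rv(DN,114.3)
# final: tool leans so blank stands upright: extra 7 deg past vertical, about tool y
go(now(),[.52,.26,.30],Rv(DN,143.3)); go(now(),[.50,.15,.30],R); go(now(),[.4625,-.037,.30],R)
E
python3 g7.py
```

```text
shift [ 0.41 -0.05 -0.34] turn [-0.01 -0.    0.01] norm cm 0.5
shift [-23.62   1.14   3.17] turn [-0.01  2.8   0.02] norm cm 23.9
shift [-28.3   -3.86  -5.67] turn [ 2.83  2.74 -0.69] norm cm 29.1
shift [-36.35 -12.09 -20.88] turn [ 2.83  2.74 -0.69] norm cm 43.6
```

{"method": "play_rows", "body": {
  "plan": [
    [[-5,0,0,0,0,0],[-11,-0.5,-0.5,0.7,0.7,-0.2],[-17,-1.5,-2,1.4,1.4,-0.35],[-22.5,-2.5,-3.8,2.1,2.1,-0.5],[-28,-3.9,-5.7,2.83,2.74,-0.7]]
  ]
}}

```text
time_s: 41.2
tcp_pos: [0.4994, 0.151, 0.2971]
ee_rot: [[-0.005, -0.408, 0.913], [-0.004, 0.913, 0.408], [-1.0, -0.002, -0.006]]
wrist_force: [-0.2, 0.2, -2.8]
gripper_width: 0.324
```

```bash
python3 g7.py|tail -1
```

```text
shift [ -0.2  -15.66 -11.04] turn [-0.02 -0.04  0.01] norm cm 19.2
```

{"method": "play_rows", "body": {
  "plan": [
    [[0,-4.5,-3.2,0,0,0],[-0.2,-9,-6.4,0,0,0],[-0.2,-13.5,-9.5,0,0,0],[-0.2,-15.6,-11,0,0,0],[-0.2,-15.6,-11,0,0,0]]
  ]
}}

```text
time_s: 41.82
tcp_pos: [0.4636, -0.0367, 0.2975]
ee_rot: [[-0.003, -0.408, 0.913], [-0.001, 0.913, 0.408], [-1.0, -0.0, -0.003]]
wrist_force: [-0.6, 1.1, -2.2]
gripper_width: 0.327
```

```bash
python3 -c "
from held import *
r.capture('wrist');r.capture('wrist')
a=held();b=held('scene');ring((.4626,-.037),.072)
from axis import axes
t=r.sense()['tcp_pos'];print(t)
# head axis via side/scene: ball vs grasp point
g=t-np.array([0,0,-.019]); d=g-a; print('axis est',d/np.linalg.norm(d))
grab('wrist','w13'); c,p,d=grab('side'); crop(p,220,80,340,240,5,'s13')"
```

```text
wrist tcp [ 0.4645 -0.0352  0.2976] ball [ 0.4659 -0.0358  0.2635] off [ 0.0014 -0.0006 -0.0341] 3445 0.0003
scene tcp [ 0.4647 -0.0349  0.2977] ball [ 0.4639 -0.0342  0.2637] off [-0.0009  0.0006 -0.034 ] 344 0.0009
ring wrist [ 0.462  -0.0374] 581 0.0017
[ 0.46497137 -0.03454738  0.29773844]
axis est [-0.01809134  0.02430868  0.99954079]
```

View pics/w13.png

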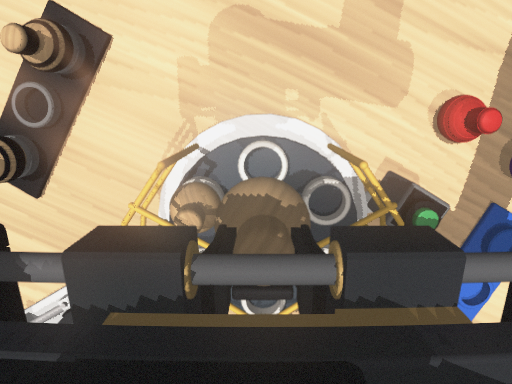

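View pics/s13.png

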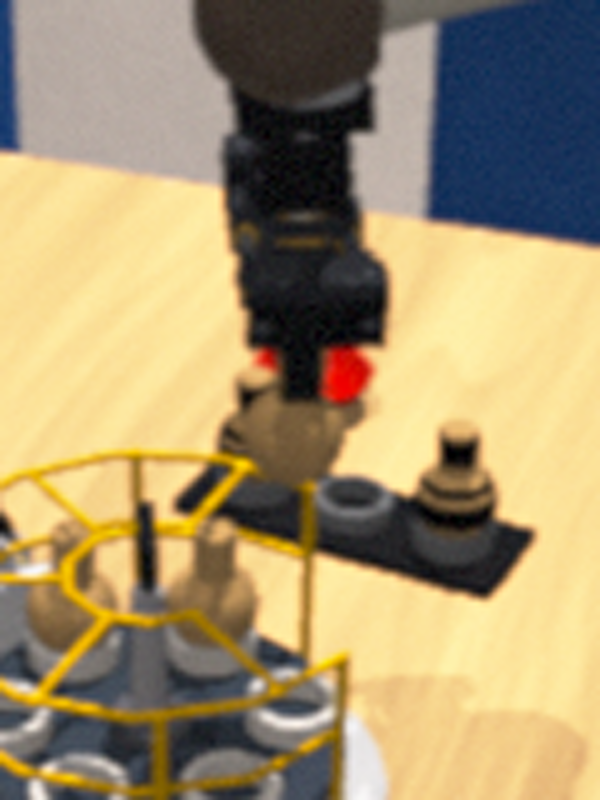

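{"method": "play_rows", "body": {
  "plan": [
    [[4,0,-0.35,0,0,0],[8,0,-0.35,0,0,0],[12,0,-0.35,0,0,0],[15,0,-0.35,0,0,0],[16.3,0,-0.35,0,0,0]]
  ]
}}

```text
time_s: 42.8
tcp_pos: [0.4607, -0.0369, 0.1335]
ee_rot: [[-0.004, -0.412, 0.911], [-0.003, 0.911, 0.412], [-1.0, -0.001, -0.005]]
wrist_force: [-0.7, 0.2, -2.2]
gripper_width: 0.327
```

{"method": "play_rows", "body": {
  "plan": [
    [[0.4,0,0,0,0,0],[0.7,0,0,0,0,0],[0.9,0,0,0,0,0],[0.9,0,0,0,0,0]]
  ]
}}

```text
time_s: 43.3
tcp_pos: [0.4618, -0.0371, 0.1266]
ee_rot: [[-0.0, -0.411, 0.912], [-0.002, 0.912, 0.411], [-1.0, -0.001, -0.001]]
wrist_force: [-0.4, -0.6, -1.9]
gripper_width: 0.325
```

{"method": "play_rows", "body": {
  "plan": [
    [[0.1,0,0,0,0,0],[0.25,0,0,0,0,0],[0.25,0,0,0,0,0]]
  ]
}}

```text
time_s: 43.68
tcp_pos: [0.4622, -0.0372, 0.1253]
ee_rot: [[0.001, -0.412, 0.911], [-0.002, 0.911, 0.412], [-1.0, -0.002, -0.0]]
wrist_force: [-3.2, 1.3, 7.6]
gripper_width: 0.326
```

{"method": "play_rows", "body": {
  "plan": [
    [[0,0,0,0,0,0],[0,0,0,0,0,0],[0,0,0,0,0,0],[-4,0,0,0,0,0],[-9,0,0,0,0,0]]
  ],
  "hand": 0.55
}}

```text
time_s: 44.3
tcp_pos: [0.4609, -0.0372, 0.2136]
ee_rot: [[-0.005, -0.411, 0.912], [-0.003, 0.912, 0.411], [-1.0, -0.001, -0.005]]
wrist_force: [0.9, 0.5, -0.4]
gripper_width: 0.549
```

{"method": "play_rows", "body": {
  "plan": [
    [[-5,0,0,0,0,0],[-9,0,0,0,0,0],[-9,0,0,0,0,0],[-9,0,0,0,0,0]]
  ]
}}

```text
time_s: 44.8
tcp_pos: [0.4612, -0.0368, 0.3026]
ee_rot: [[-0.003, -0.411, 0.912], [-0.002, 0.912, 0.411], [-1.0, -0.0, -0.003]]
wrist_force: [-0.4, -0.1, -0.4]
gripper_width: 0.547
```

```bash
python3 - <<'E'
from up import *
C=np.array([.5442,-.0002]);
for k in range(3):
    th=np.radians(204.3+60*k); P=np.r_[C+.09*np.array([np.cos(th),np.sin(th)]),.091]; print(k,P.round(4)); upr(P)
for P in ((.4397,-.331,.047),(.598,-.351,.047)): print(P);upr(P)
import hd; hd.handle()
c,p,d=grab('wrist','w14');P=pts(c,d);hsv=cv2.cvtColor(p,cv2.COLOR_BGR2HSV)
m=(hsv[...,0]>50)&(hsv[...,0]<80)&(hsv[...,1]>100)&(P[...,2]>.09)&(P[...,2]<.13)
q=P[m];print('green',m.sum(),np.median(q,0),q.min(0),q.max(0))
c,p,d=grab('side');crop(p,180,150,340,300,4,'s14')
P=pts(c,d);hsv=cv2.cvtColor(p,cv2.COLOR_BGR2HSV)
m=(hsv[...,0]>50)&(hsv[...,0]<80)&(hsv[...,1]>100)&(P[...,2]>.09)&(P[...,2]<.13)
q=P[m];print('green',m.sum(),np.median(q,0),q.min(0),q.max(0))
E
```

```text
0 [ 0.4622 -0.0372  0.091 ]
wrist ball [ 0.4625 -0.0373  0.0911] 1443 lean [-0.074 -0.006] 275
scene ball [ 0.4602 -0.0359  0.0912] 245 lean [-0.097 -0.012] 68
side ball [ 0.4649 -0.0353  0.0882] 172 lean [-0.091 -0.015] 66
1 [ 0.5353 -0.0898  0.091 ]
wrist ball [ 0.5359 -0.0898  0.0913] 1306 lean [-0.032  0.057] 293
scene ball [ 0.5338 -0.0881  0.0912] 259 lean [-0.051  0.046] 68
side ball [ 0.5376 -0.0869  0.0889] 190 lean [-0.019  0.044] 62
2 [ 0.6173 -0.0527  0.091 ]
wrist [ 0.6172 -0.0525  0.0914] few
scene ball [ 0.6157 -0.051   0.0909] 233 lean [-0.031 -0.009] 60
side ball [ 0.6203 -0.0502  0.0889] 163 lean [-0.06 -0.  ] 43
(0.4397, -0.331, 0.047)
wrist ball [ 0.4395 -0.332   0.0474] 1773 lean [0.013 0.009] 562
scene ball [ 0.4385 -0.3295  0.0471] 271 lean [0.011 0.006] 78
side ball [ 0.4421 -0.3294  0.0449] 181 lean [-0.009  0.042] 58
(0.598, -0.351, 0.047)
wrist [ 0.5982 -0.352   0.0473] few
scene ball [ 0.5977 -0.35    0.0467] 303 lean [0.016 0.004] 95
side ball [ 0.6002 -0.35    0.0442] 133 lean [0.003 0.023] 51
scene 93 rect 544.5 0.4 13.9 53.1 ang -65.8
side 68 rect 544.5 3.7 11.8 59.6 ang 112.6
wrist 888 rect 544.4 -0.1 12.9 53.1 ang 115.3
green 89 [0.42909393 0.15510177 0.10797659] [0.4244874  0.14472823 0.10576845] [0.44019851 0.16696734 0.11008895]
green 91 [0.43625689 0.16339823 0.10428984] [0.42413106 0.13913233 0.09356298] [0.45461908 0.17928116 0.1125418 ]
```

View pics/w14.png

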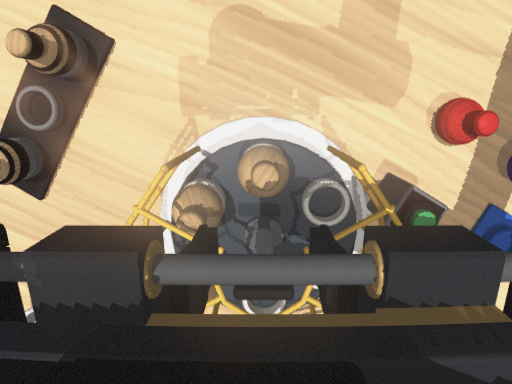

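View pics/s14.png

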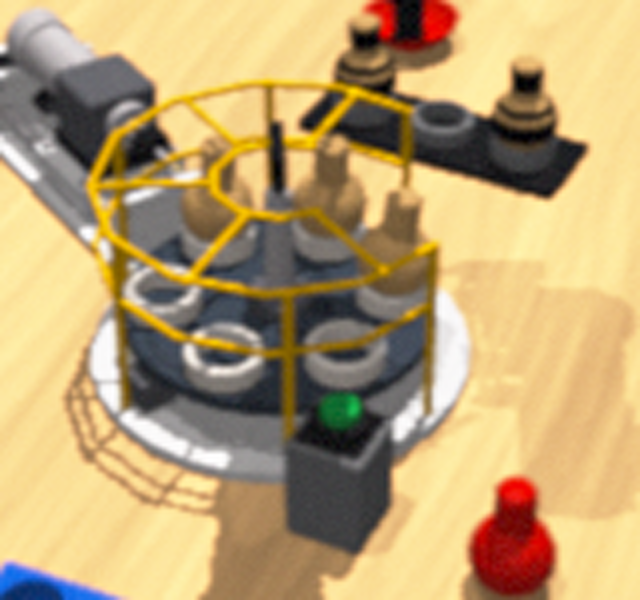

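```bash
python3 -c "
from mv import *
go(now(),[.406,.228,.30],Rv(DN,205))"
```

```text
shift [ 0.32 26.44  5.81] turn [-9.07 -0.01 -0.  ] norm cm 27.1
```

{"method": "play_rows", "body": {
  "plan": [
    [[0,5.2,1.2,-1,0,0],[0,10.5,2.4,-2,0,0],[0,15.8,3.6,-3,0,0],[0,21,4.7,-4,0,0],[0,26.4,5.8,-5,0,0]]
  ],
  "hand": 0
}}

```text
time_s: 46.42
tcp_pos: [0.4055, 0.2293, 0.3034]
ee_rot: [[-0.001, -0.964, 0.266], [-0.001, 0.266, 0.964], [-1.0, 0.0, -0.002]]
wrist_force: [-0.0, -0.4, 0.5]
gripper_width: 0.067
```

{"method": "play_rows", "body": {
  "plan": [
    [[0,0,0,-1,0,0],[0,0,0,-2,0,0],[0,0,0,-3,0,0],[0,0,0,-4.07,0,0],[0,0,0,-4.07,0,0]]
  ]
}}

```text
time_s: 47.05
tcp_pos: [0.4061, 0.2277, 0.3031]
ee_rot: [[-0.001, -0.907, -0.42], [-0.002, -0.42, 0.907], [-1.0, 0.002, -0.001]]
wrist_force: [-0.0, -0.5, 0.0]
gripper_width: 0.007
```

```bash
cat > btn.py <<'E'
from mv import *
from dial import pts
for n in ('wrist','scene'):
    c,p,d=grab(n,'w15' if n=='wrist' else None);P=pts(c,d);hsv=cv2.cvtColor(p,cv2.COLOR_BGR2HSV)
    m=(hsv[...,0]>45)&(hsv[...,0]<85)&(hsv[...,1]>100)&(P[...,2]>.09)&(P[...,2]<.125)
    q=P[m]; v,u=np.nonzero(m); print('green',n,m.sum(),np.median(q,0).round(4),q.min(0).round(4),q.max(0).round(4),'px',u.mean(),v.mean()); 
    t=q[q[:,2]>np.percentile(q[:,2],40)]; print('top mean',t.mean(0).round(4))
E
python3 btn.py; python3 -c "
from mv import *
print(now()[0]); T=go(now(),[.436,.163,.20],Rv(DN,205))"
```

```text
green wrist 159 [0.4356 0.1517 0.108 ] [0.4262 0.1443 0.106 ] [0.4494 0.162  0.1109] px 267.15723270440253 96.43396226415095
top mean [0.435  0.152  0.1086]
green scene 49 [0.4348 0.154  0.106 ] [-0.6324 -0.6999  0.0921] [0.7145 0.1782 0.1187] px 271.57142857142856 133.3877551020408
top mean [0.3347 0.0677 0.1086]
[0.40609327 0.22764464 0.30313419]
shift [10.32 -0.02 -7.11] turn [-0.02 -0.01 -0.01] norm cm 12.5
```

View pics/w15.png

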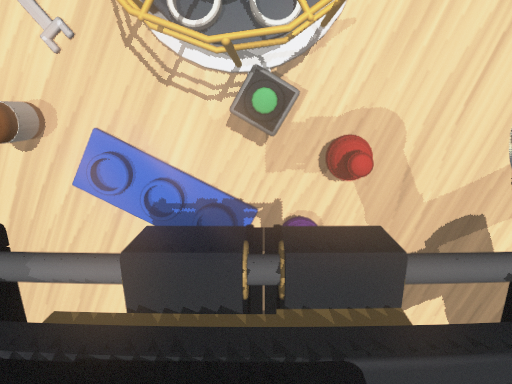

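```bash
python3 - <<'E'
from mv import *
c,p,d=grab('wrist')
b,g,rr=[p[...,i].astype(int) for i in range(3)]
m=((g-rr>25)&(g-b>10)).astype('uint8')
n,l,s,ce=cv2.connectedComponentsWithStats(m)
for i in range(1,n):
    if s[i,4]>60: print(ce[i],s[i],plane(c,ce[i],.108).round(4),np.median(d[l==i]))
P=plane(c,[[264,100]],.108);print(P)
E
```

```text
[264.03598485  99.91666667] [252  87  25  27 528] [[0.4374 0.1564 0.108 ]] 0.3441417
[[0.43738966 0.15652827 0.108     ]]
```

```bash
python3 -c "
from mv import *
T=go(now(),[.437,.158,.20],Rv(DN,205));T=go(T,[.437,.158,.104])"
```

```text
shift [10.33  0.1  -7.61] turn [-0.02 -0.01 -0.01] norm cm 12.8
shift [9.6 0.  0. ] turn [0. 0. 0.] norm cm 9.6
```

{"method": "play_rows", "body": {
  "plan": [
    [[2,0,-4,0,0,0],[5,0.1,-7.6,0,0,0],[10,0.1,-7.6,0,0,0],[14.5,0.1,-7.6,0,0,0],[17.3,0.1,-7.6,0,0,0]]
  ]
}}

```text
time_s: 47.82
tcp_pos: [0.4363, 0.1572, 0.1282]
ee_rot: [[-0.003, -0.908, -0.42], [-0.003, -0.42, 0.908], [-1.0, 0.005, -0.002]]
wrist_force: [0.1, 0.0, 0.3]
gripper_width: 0.007
```

{"method": "play_rows", "body": {
  "plan": [
    [[0.8,0,0,0,0,0],[1.2,0,0,0,0,0],[1.5,0,0,0,0,0],[1.5,0,0,0,0,0]]
  ]
}}

```text
time_s: 48.32
tcp_pos: [0.4374, 0.1583, 0.1159]
ee_rot: [[-0.0, -0.907, -0.422], [-0.001, -0.422, 0.907], [-1.0, 0.0, -0.001]]
wrist_force: [0.1, -0.8, 0.7]
gripper_width: 0.004
```

{"method": "play_rows", "body": {
  "plan": [
    [[0.4,0,0,0,0,0],[0.8,0,0,0,0,0],[1.0,0,0,0,0,0],[1.0,0,0,0,0,0]]
  ]
}}

```text
time_s: 48.82
tcp_pos: [0.4372, 0.1581, 0.1054]
ee_rot: [[-0.001, -0.907, -0.422], [-0.002, -0.422, 0.907], [-1.0, 0.002, -0.001]]
wrist_force: [-0.5, 0.2, 3.9]
gripper_width: 0.004
```

{"method": "play_rows", "body": {
  "plan": [
    [[0.2,0,0,0,0,0],[0.4,0,0,0,0,0],[0.4,0,0,0,0,0]]
  ]
}}

```text
time_s: 49.2
tcp_pos: [0.4372, 0.1581, 0.1019]
ee_rot: [[-0.001, -0.906, -0.422], [-0.002, -0.422, 0.906], [-1.0, 0.002, -0.001]]
wrist_force: [-3.1, -0.1, 7.6]
gripper_width: 0.004
```

{"method": "play_rows", "body": {
  "plan": [
    [[0.2,0,0,0,0,0],[0.3,0,0,0,0,0],[0.3,0,0,0,0,0]]
  ]
}}

```text
time_s: 49.58
tcp_pos: [0.4373, 0.1581, 0.1015]
ee_rot: [[0.0, -0.906, -0.423], [-0.002, -0.423, 0.906], [-1.0, 0.001, -0.002]]
wrist_force: [-9.1, -1.4, 27.4]
gripper_width: 0.006
```

Bottomed firmly (27 N, no further travel): the button is fully down. Let go and rise.

{"method": "play_rows", "body": {
  "plan": [
    [[-1,0,0,0,0,0],[-4,0,0,0,0,0],[-8,0,0,0,0,0],[-13,0,3,0,0,0],[-18,0,7,0,0,0]]
  ]
}}

```text
time_s: 50.2
tcp_pos: [0.4076, 0.2209, 0.2779]
ee_rot: [[-0.002, -0.907, -0.42], [-0.002, -0.42, 0.907], [-1.0, 0.003, -0.001]]
wrist_force: [0.3, 1.4, -0.3]
gripper_width: 0.004
```

{"method": "play_rows", "body": {
  "plan": [
    [[-3,0,4,0,0,0],[-3,0,6,0,0,0],[-3,0,6,0,0,0],[-3,0,6,0,0,0]]
  ]
}}

```text
time_s: 50.7
tcp_pos: [0.3827, 0.2747, 0.306]
ee_rot: [[-0.002, -0.907, -0.422], [-0.004, -0.422, 0.907], [-1.0, 0.004, -0.002]]
wrist_force: [0.2, -0.5, 0.0]
gripper_width: 0.01
```

```bash
python3 - <<'E'
from up import *
C=np.array([.5442,-.0002])
for k in range(3):
    th=np.radians(204.3+60*k); P=np.r_[C+.09*np.array([np.cos(th),np.sin(th)]),.091]; print(k); upr(P,('scene','side'))
for P in ((.4397,-.331,.047),(.598,-.351,.047)): upr(P,('scene',))
import hd; hd.handle()
c,p,d=grab('side','e1'); grab('scene','e2')
s=r.sense();print(s['tcp_pos'],s['wrist_force'])
E
```

```text
0
scene ball [ 0.4601 -0.0359  0.0915] 244 lean [-0.095 -0.014] 71
side ball [ 0.4663 -0.0346  0.0897] 117 lean [-0.165 -0.004] 19
1
scene ball [ 0.5337 -0.0882  0.0914] 259 lean [-0.047  0.05 ] 66
side [ 0.5375 -0.087   0.089 ] few
2
scene ball [ 0.6156 -0.0509  0.0911] 232 lean [-0.029 -0.015] 56
side [ 0.6198 -0.0497  0.0888] few
scene ball [ 0.4385 -0.3295  0.0472] 272 lean [0.015 0.007] 77
scene ball [ 0.5978 -0.35    0.0467] 304 lean [0.007 0.01 ] 87
scene 90 rect 543.9 0.9 12.6 53.3 ang -66.5
side 20 rect 536.2 24.7 11.9 9.2 ang 12.0
wrist few
[0.38284493 0.27531503 0.30687639] [ 0.2339657  -0.92057418 -1.17805479]
```

View pics/e1.png

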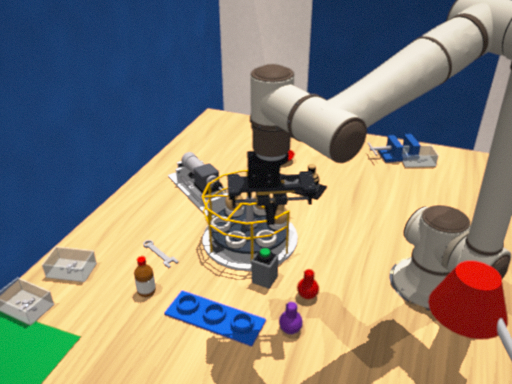

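View pics/e2.png

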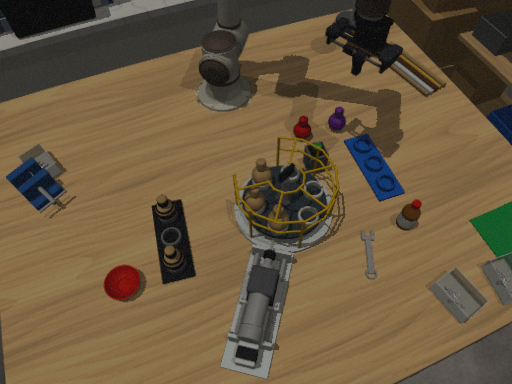

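```bash
python3 -c "
from station import r
print(r.finish_job())"
```

```text
the job is handed in; nothing more can be done
None
```

I completed the changeover and handed it in at about 51 s; the hand-in gives no verdict.

- **Placing:** The run had two finished tumblers and three blanks. The finished ones are in the two outer cups of the black rack. The blanks are in dial cups 0, 5 and 4, and cup 0 is in front of the cutter after two clicks of 60° anticlockwise.
- **Button:** I pressed the green button until it stopped moving under 27 N, well past its 5 N full travel, then released it and backed the arm away. I took it as sprung back up from the last side picture, where it looks raised; I did not measure its height.
- **Last checks:** In the scene camera every ball centre was within about 2.5 mm of its seat, inside the 7 mm limit. The handle lay within about a degree of the expected click angle. The spanner, bottle, dish and the red and purple look-alikes look untouched.
- **Blank at the gap (cup 4):** This one leans the most. The wrist and scene views gave 0.07 to 0.10 rad; a last side view, mostly hidden by the arm, gave 0.165 rad. All are below the 0.2 rad limit.
- **Disagreements:** The side camera placed things 3 to 7 mm off from the other two throughout, so I relied on the wrist and scene cameras. In the final check the arm also blocked it from judging the lean of the other two blanks.

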